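Find and mark the balance point of a weighted bar

ROBOT

A 7-joint arm with a two-finger parallel gripper is mounted at the origin on a cart in front of the work surface, level with it; the furniture and walls round the work are solid. World frame = base frame: x ahead of the robot, y to its left, z up, the work surface at z = 0. Lengths are in m, angles in rad, forces in N, time in s.
With the tool pointing down it reaches from about 0.4 to 0.85 m from the base axis. Payload 10.4 kg.
Tool frame: the origin (TCP) lies at the very end of the fingers, on their centre line; the grasp point (between the pads) lies 19 mm behind it; x points along the fingers, z is the direction in which the jaws open and shut, and the axes are right-handed (so a half turn about x gives the same grasp; the last joint's range is limited). The gripper opens to 85 mm and grips with 20 to 120 N. Pads are 22 mm wide; open, the fingers measure 114 mm over their backs; the gripper's body (76 mm by 85 mm) begins 54 mm behind the grasp point. The pads swing forward as they close: fully open they stand 13 mm farther back than shut.
Start: joints at [1.225, 0.332, -0.065, 1.46, 0.022, 1.35, -0.088], TCP at [0.198, -0.593, 0.231] pointing down, gripper open.
Joint ranges: [-2.6, 2.6], [-0.5, 2.12], [-1.47, 1.34], [0.16, 2.42], [-1.27, 4.41], [0.06, 2.06], [-2.6, 2.6]. Speed limits (rad/s): [2.22, 2.22, 2.79, 2.79, 3.14, 3.14, 3.14].

INTERFACE

Orientations are given as a unit quaternion [x, y, z, w].
In Python, from workcell import readout, camera, manip gives the robot as it stands.
- The arm moves only by the shell command python3 -m inch 'ROWS' [FORCE]. ROWS is JSON, a list of rows, each a list of 3 entries, a list of its own where there are three numbers: the turn, a rotation vector about the tool's x, y, z in degrees, then the shift along the tool's x, y, z in mm, then the closure, from 0 (fully open) to 1 (shut). In form: [[[wx, wy, wz], [dx, dy, dz], hand], ...]. A call has 1 to 10 rows; each row is the pose to reach, as a shift and turn from the pose measured when the call began, along the tool's axes at that moment; what a row does not reach only later rows make up. A row lasts 1/8 s, in which the tool goes at most 62.5 mm and 10.7 degrees, less where a joint would pass 70% of its speed; a pose out of reach is approached as far as the arm can. A call with a gripper value outside its range is refused whole. The fingers move at their own pace and stop on an object; FORCE is the grip in N (left out, the last holds). Time passes only in rows, so rows that repeat a pose let the fingers close. It gives the time, the measured TCP pose, the force and the opening at its end, in the units of the state.
- readout.get_obs(): the state, without advancing time (a new reading comes with each control period).
- camera(name): name is "scene" or "top"; returns a dict with "pixels" (480x640x3 uint8, red, green, blue), "range_z" (480x640 float32, m along the optical axis (not along the pixel's ray), 0 where there is no reading), "intrinsics" (3x3 intrinsics, pixels), "dist" ([k1, k2, p1, p2, k3] as OpenCV has them; the pictures are not rectified), "extrinsics" (4x4, takes a point from world to camera coordinates). Camera axes: x right, y down, z forward; pixel columns grow to the right and rows downward; lengths in m; the calibration is good to about 2 mm. A picture is of the moment at which its call begins.
- manip.hand_in(): hands the job in, once; it reports no verdict.
The state is a dict: "clock": time; "joint_pos": joint angles; "joint_velocities": joint speeds; "tau": joint torques, N m; "position": TCP position; "ee_rot": TCP orientation; "ft_force": force on the tool from outside, world axes, zero at the start; "torque": the same for the moment, N m; "grip_width": opening from 0.0 (shut) to 1.0 (fully open).
Only numpy, scipy, OpenCV 4.12 (cv2) and the standard library are available. Lean on these libraries where they do the work, as an engineer would, in place of code of your own. Each camera call takes 0.05 s, during which the arm holds its last target.

TASK

Slide the bar along the stand and out over the round edge, a little at a time, until it just tips over by itself onto the rubber catch, and leave it there without lifting it off the stand. Then set the marker clip astride the bar, centred right above the edge, to mark the balance point. Do not knock over or shove the small things around the stand.

Things in the scene. Friction and masses are not known exactly. Their poses are not given: they have to be found in the camera images.
- stand: Fixed balance stand. Origin on the bench under the fulcrum edge; x points outward, the way to slide the bar, z up. Dark base plate 320 x 90 x 10 (x -240 to +80); aluminium table 60 wide, top 60 above the bench, x -235 to the edge at x = 0. Two black guide rails on it, 6 high, 5 thick, 33 apart, x -232 to -32.
- edge (a point): Middle of the fulcrum edge: top of a steel rod of 10 diameter, 70 long across the end of the table, flush with the table top (60 above the bench). Axes as the stand.
- catch: Rubber-covered cross rod, 8 diameter, 64 long, on two short posts fixed to the stand, 55 outward of the edge; its top is 8.5 lower than the edge. The tipped bar comes to rest on it at about 0.15 rad of slope; a bar slid only just past its balance point presses on it lightly.
- bar: Closed aluminium tube 200 (x) x 30 x 22 high, black end caps, 0.5 kg. Origin at mid-length on the underside; x points to its outward end. A hidden weight puts its balance point up to 25 either side of mid-length. Starts flat on the table between the rails. A 1 to 4 N push on its rear end, above the rails, slides it; the pushing finger can hold that end down: back off to see if it tips.
- bar_front (a point): Middle of the outward end of the bar, on its underside (100 from the bar's origin along its x).
- clip: Marker clip, grey plastic upside-down U, 40 g, standing on the bench left of the stand. Origin in its middle at the feet; x goes along the bar, y across, either way round. 16 (x) x 50 (y); legs 38 apart inside, 14 deep under the roof, which is 6 thick; on it an upright grip fin 14 (x) x 30 (y), 20 to 62 above the feet.
- label_roll: Roll of white labels, 62 diameter, 36 high; origin under its centre. Bystander.
- vial_a: Small capped vial, 24 diameter, 52 high; origin under its centre. Bystander.
- vial_b: Small capped vial, 24 diameter, 52 high; origin under its centre. Bystander.
- petri_dish: Clear open dish, 55 diameter, 12 high; origin under its centre. Bystander.

How it is judged:
On the way, in this order (a step that is already met when the one before it is completed fails the run):
1. the bar has tipped over the edge onto the catch and is not held (angle between bar's own z axis and vertical between 0.1 and 0.21 rad and z of bar_front in the frame of edge below -0.006 m and contact force between bar and the fingers below 0.05 N), for 0.3 s.
2. the clip stands astride the bar above the edge (angle between bar's own z axis and vertical between 0.1 and 0.21 rad and z of bar_front in the frame of edge below -0.006 m and x of clip in the frame of edge between -0.012 and 0.012 m and y of clip in the frame of edge between -0.01 and 0.01 m and z of clip in the frame of edge between 0.003 and 0.014 m and angle between clip's own z axis and vertical below 0.35 rad and angle between the x axis of clip and the x axis of bar, either way round below 0.35 rad), for 0.2 s.
At the end, for the whole second after the job is handed in: Bar tipped 0.10 to 0.21 rad over the edge, pressing on the catch with under 1.4 N (at most about 15 mm past balance); clip upright astride the bar, square within 0.35 rad, feet 3 to 14 mm above edge height, centre within 12 mm of the edge line and 10 mm of the middle; both at rest (all of step 2 and contact force between bar and catch between 0.02 and 1.4 N and linear speed of each of bar, clip below 0.02 m/s); the robot touches nothing.
It fails at once if the bar is lifted off the stand (its middle more than 25 mm above the table) (z of bar in the frame of edge above 0.025 m).
It fails at once if the label_roll is shoved more than 30 mm or knocked over (distance of label_roll from where it was at the start of the episode above 0.03 m or angle between label_roll's own z axis and vertical above 0.5 rad).
It fails at once if the vial_a is shoved more than 30 mm or knocked over (distance of vial_a from where it was at the start of the episode above 0.03 m or angle between vial_a's own z axis and vertical above 0.5 rad).
It fails at once if the vial_b is shoved more than 30 mm or knocked over (distance of vial_b from where it was at the start of the episode above 0.03 m or angle between vial_b's own z axis and vertical above 0.5 rad).
It fails at once if the petri_dish is shoved more than 30 mm or knocked over (distance of petri_dish from where it was at the start of the episode above 0.03 m or angle between petri_dish's own z axis and vertical above 0.5 rad).
It also fails if it takes over 67 s, if anything falls off the work surface, if the arm or the gripper's body presses on something with over 40 N, if the wrist force passes 120 N, or if a joint passes its speed limit or range.

## Working session

There is one attempt and no reset: what is moved stays moved. The work goes in short steps, Python scripts to look and compute and a shell command to move; the robot and the scene stay as the last step left them, time stands still between calls to the robot, and variables do not carry over. Pictures are saved under pics/ and viewed, and the job is handed in when it is done.

```bash
ls; mkdir -p pics
python3 - <<'E'
from workcell import readout, camera
import cv2,numpy as np
print(readout.get_obs())
for n in("scene","top"):
    c=camera(n); cv2.imwrite(f"pics/{n}0.png",c["pixels"][:,:,::-1]); np.savez(f"pics/{n}0.npz",**c)
    print(n,c["intrinsics"],c["dist"],c["extrinsics"])
E
```

```text
pics
{'clock': 0.0, 'joint_pos': array([ 1.22539746,  0.33288204, -0.06469679,  1.46096905,  0.02161331,
        1.34990918, -0.08847764]), 'joint_velocities': array([-8.74910190e-04, -1.89956508e-05, -1.10533940e-03, -1.13407471e-03,
        6.69069616e-04, -1.44343903e-04, -9.66575304e-04]), 'tau': array([-1.08204618e-03, -6.25455880e+01,  4.83110652e-02, -3.91613674e+01,
        1.60372298e-02,  9.80706769e-03, -2.19768327e-05]), 'position': array([ 0.19812741, -0.59235242,  0.23049634]), 'ee_rot': array([ 0.41341871,  0.57429923, -0.41285967,  0.57342154]), 'ft_force': array([ 0.35728286,  0.84740346, -0.00434101]), 'torque': array([ 0.01228663,  0.01822266, -0.02908555]), 'grip_width': 0.9959461945014311}
scene [[538.87509786   0.         314.44011662]
 [  0.         538.87509786 239.88857978]
 [  0.           0.           1.        ]] [-0.05056832  0.          0.          0.          0.        ] [[-0.54777885 -0.8365356   0.0121043   0.37703381]
 [-0.62735483  0.40114553 -0.66746399  0.3227184 ]
 [ 0.55350181 -0.37321635 -0.74454369  0.64819047]
 [ 0.          0.          0.          1.        ]]
top [[448.8389483    0.         317.05703094]
 [  0.         448.8389483  237.93623773]
 [  0.           0.           1.        ]] [-0.03286009  0.          0.          0.          0.        ] [[-0.00888437 -0.99902062 -0.04334601  0.14694819]
 [-0.98097531  0.01711422 -0.19337668  0.5519136 ]
 [ 0.19392912  0.04080333 -0.98016661  0.80775772]
 [ 0.          0.          0.          1.        ]]
```

View pics/scene0.png

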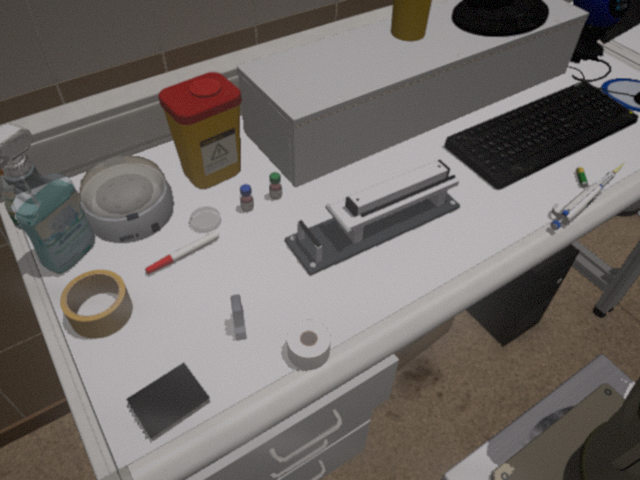

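View pics/top0.png

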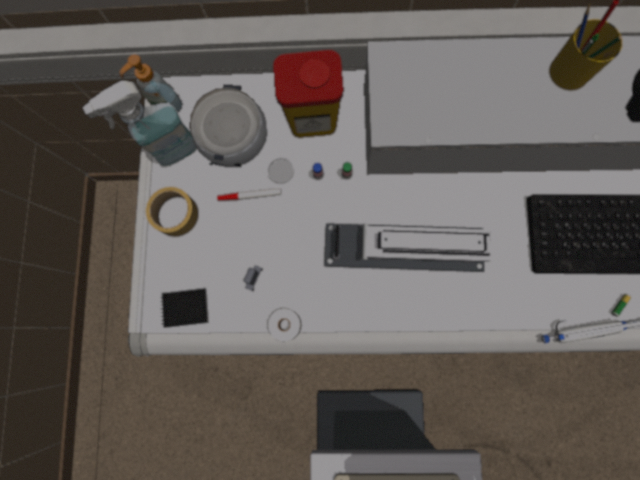

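The scene view shows the stand at about (375,215) with its catch end at the left (310,240), the clip at (238,317), the roll at (308,345), vials at (246,197) and (275,185), and the dish at (205,218). The top view shows the stand at x 325–490, y 225–270, with the catch at the left (335,243). The clip is at (253,277).

```bash
cat > h.py <<'E'
import numpy as np,cv2
from workcell import readout,camera
from scipy.spatial.transform import Rotation as R
def ray(c,uv):
    p=cv2.undistortPoints(np.array([[uv]],float),c["intrinsics"],c["dist"])[0,0]
    E=c["extrinsics"]; Rm=E[:3,:3]; o=-Rm.T@E[:3,3]
    return o,Rm.T@np.array([p[0],p[1],1.])
def atz(c,uv,z):
    o,d=ray(c,uv); return o+d*(z-o[2])/d[2]
def atd(c,uv):
    o,d=ray(c,uv); return o+d*float(c["range_z"][int(round(uv[1])),int(round(uv[0]))])
def proj(c,P):
    E=c["extrinsics"]; r,_=cv2.Rodrigues(E[:3,:3]); return cv2.projectPoints(np.array(P,float).reshape(-1,3),r,E[:3,3],c["intrinsics"],c["dist"])[0][:,0]
def load(n):
    return dict(np.load(f"pics/{n}.npz"))
def take(n,k):
    c=camera(n); cv2.imwrite(f"pics/{n}{k}.png",c["pixels"][:,:,::-1]); np.savez(f"pics/{n}{k}.npz",**c); return c
def crop(c,x0,y0,w,h,s,name):
    im=c["pixels"][y0:y0+h,x0:x0+w,::-1]
    cv2.imwrite(f"pics/{name}.png",cv2.resize(im,None,fx=s,fy=s,interpolation=cv2.INTER_CUBIC))
E
python3 - <<'E'
from h import *
t=load("top0"); s=load("scene0")
crop(t,315,210,190,75,4,"ctop_stand"); crop(s,275,150,200,130,4,"csc_stand")
crop(t,230,255,50,45,10,"ctop_clip"); crop(s,215,285,50,65,9,"csc_clip")
E
```

```text
(no output)
```

View pics/ctop_stand.png

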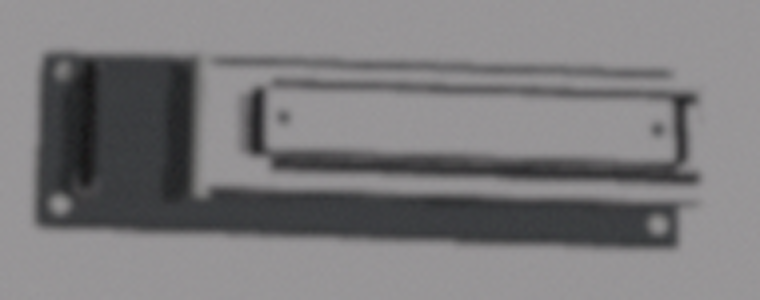

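View pics/csc_stand.png

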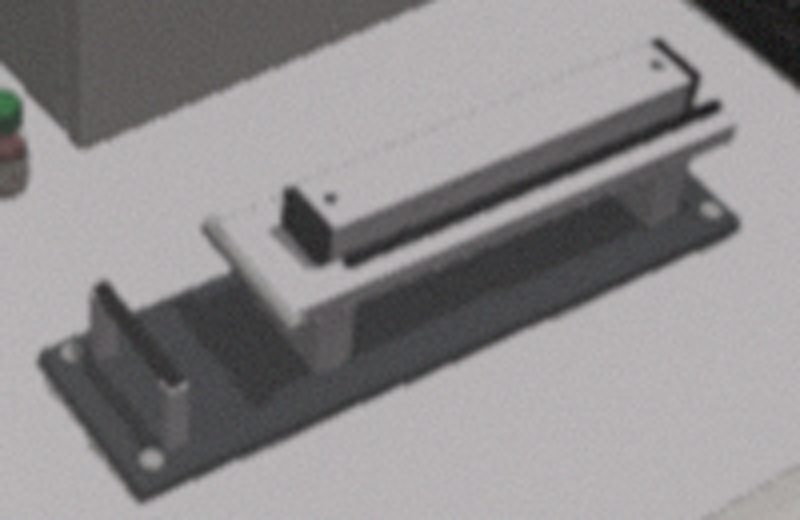

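View pics/ctop_clip.png

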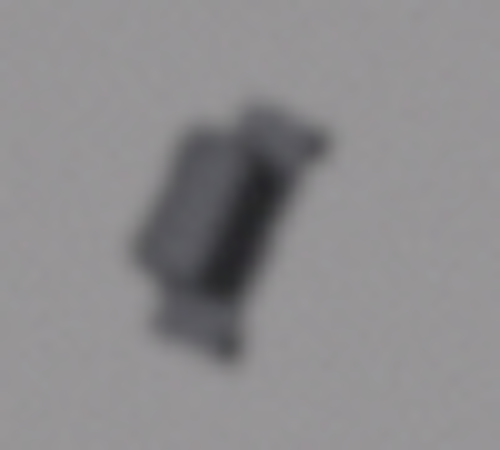

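View pics/csc_clip.png

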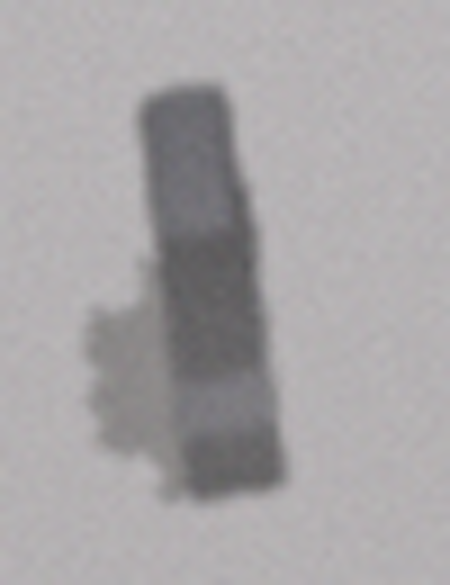

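```bash
cat > fit.py <<'E'
from h import *
from scipy.optimize import least_squares
t=load("top0"); s=load("scene0")
S=lambda u,v:(275+u/4,150+v/4); T=lambda u,v:(315+u/4,210+v/4)
# stand pts mm
obs=[(s,S(140,494),(80,45,8)),(s,S(40,358),(80,-45,10)),(s,S(740,224),(-240,45,10)),
(s,S(207,220),(2,-35,60)),(s,S(296,318),(2,35,58)),(s,S(102,286),(55,-32,51.5)),(s,S(185,382),(55,32,50)),
(t,T(45,55),(80,-45,10)),(t,T(38,224),(80,45,10)),(t,T(677,245),(-240,45,10))]
def f(p,full=False):
    x,y,a=p; r=[]
    for c,uv,P in obs:
        P=np.array(P)/1000; w=[x+P[0]*np.cos(a)-P[1]*np.sin(a),y+P[0]*np.sin(a)+P[1]*np.cos(a),P[2]]
        r.append(proj(c,w)[0]-uv)
    r=np.array(r); return r if full else r.ravel()
q=least_squares(f,[0.55,0.1,1.57],loss="soft_l1")
p=q.x
if __name__=="__main__":
    print("stand",p,np.degrees(p[2])); print(np.round(f(p,True),2))
    def st(w):
        d=np.array(w[:2])-p[:2]; c,sn=np.cos(p[2]),np.sin(p[2]); return np.array([d@[c,sn],d@[-sn,c],w[2]])*1000
    for n,c,uv,z in [("front far top",s,S(285,188),.082),("front near top",s,S(330,225),.082),("front near bot",s,S(326,262),.06),("rear near top",s,S(697,76),.082),("rear far top",s,S(655,40),.082),
      ("T rear far top",t,T(688,98),.082),("T rear near top",t,T(685,165),.082),("T front far",t,T(262,90),.082),("T front near",t,T(258,155),.082)]:
        print(n,np.round(st(atz(c,uv,z)),1), np.round(st(atd(c,uv)),1))
E
python3 fit.py
```

```text
stand [0.54346112 0.04764575 1.53214539] 87.78546447515498
[[ 0.85  0.13]
 [-1.06 -2.28]
 [ 1.09 -2.85]
 [-0.14 -1.33]
 [ 0.53  1.33]
 [-0.27 -1.75]
 [-0.88 -0.08]
 [-1.6   0.43]
 [-1.03  1.91]
 [ 0.57  0.4 ]]
front far top [-21.7 -13.2  82. ] [-22.7 -14.5  80.4]
front near top [-25.6  14.1  82. ] [-26.   13.5  81.2]
front near bot [-25.9  13.5  60. ] [-26.4  12.8  59.1]
rear near top [-216.2   18.1   82. ] [-217.2   17.2   80.9]
rear far top [-216.   -10.1   82. ] [-219.   -12.8   78.8]
T rear far top [-223.5  -15.    82. ] [-229.7  -19.    63.3]
T rear near top [-220.7   16.4   82. ] [-227.4   13.    62. ]
T front far [-26.9 -14.7  82. ] [-26.8 -14.4  83.7]
T front near [-25.2  16.1  82. ] [-27.1  12.3  60.5]
```

```bash
cat > fit2.py <<'E'
from fit import *
import sys
allobs=list(obs)
import fit
# extra: bar corners with unknown bar x
def run(cam):
    o=[x for x in allobs if x[0] is cam]
    bar=[(s,S(287,188),(0,-15,82)),(s,S(330,224),(0,15,82)),(s,S(697,75),(-200,15,82)),(s,S(656,40),(-200,-15,82)),
         (t,T(688,97),(-200,-15,82)),(t,T(685,164),(-200,15,82)),(t,T(262,90),(0,-15,82)),(t,T(259,155),(0,15,82))]
    b=[x for x in bar if x[0] is cam]
    def g(p,full=False):
        x,y,a,bx=p; r=[]
        for k,(c,uv,P) in enumerate(o+b):
            P=np.array(P,float)/1000
            if k>=len(o): P[0]+=bx
            w=[x+P[0]*np.cos(a)-P[1]*np.sin(a),y+P[0]*np.sin(a)+P[1]*np.cos(a),P[2]]
            r.append(proj(c,w)[0]-uv)
        r=np.array(r); return r if full else r.ravel()
    q=least_squares(g,[0.55,0.05,1.53,-.02],loss="soft_l1"); print(q.x,np.degrees(q.x[2])); print(np.round(g(q.x,True),1).tolist()); return q.x
ps=run(s); pt=run(t)
def draw(c,p,name,box,sc):
    im=cv2.resize(c["pixels"][:,:,::-1],None,fx=sc,fy=sc,interpolation=cv2.INTER_CUBIC)
    x,y,a,bx=p;bx*=1000
    def L(P):
        P=np.array(P,float)/1000; w=np.stack([x+P[:,0]*np.cos(a)-P[:,1]*np.sin(a),y+P[:,0]*np.sin(a)+P[:,1]*np.cos(a),P[:,2]],1)
        q=(proj(c,w)+.5)*sc-.5
        cv2.polylines(im,[np.round(q).astype(int)],False,(0,0,255),1,cv2.LINE_AA)
    rect=lambda x0,x1,y0,z:L([(x0,-y0,z),(x1,-y0,z),(x1,y0,z),(x0,y0,z),(x0,-y0,z)])
    rect(-240,80,45,10);rect(-235,0,30,60);rect(bx-200,bx,15,82);rect(bx-200,bx,15,60);L([(0,-35,60),(0,35,60)]);L([(55,-32,51.5),(55,32,51.5)])
    x0,y0,w,h=[int(v*sc) for v in box]; cv2.imwrite(f"pics/{name}.png",im[y0:y0+h,x0:x0+w])
if __name__=="__main__":
    draw(s,ps,"ov_s",(275,150,200,130),4); draw(t,pt,"ov_t",(315,210,190,75),4)
E
python3 fit2.py
```

```text
[ 0.54172952  0.04879343  1.53186824 -0.02222576] 87.76958504424934
[[0.8, 1.1], [-1.1, -1.4], [1.3, -2.0], [-0.1, -0.5], [0.6, 2.3], [-0.3, -0.9], [-0.9, 0.9], [-0.8, 0.1], [-1.3, 2.2], [1.7, -1.1], [0.9, -1.9]]
[ 0.54427655  0.0459735   1.5272896  -0.02276297] 87.50724840597447
[[-0.7, -0.2], [-0.3, 1.3], [1.3, 0.6], [0.6, 0.4], [1.9, -0.4], [-1.3, -0.6], [-0.7, -1.0]]
```

View pics/ov_s.png

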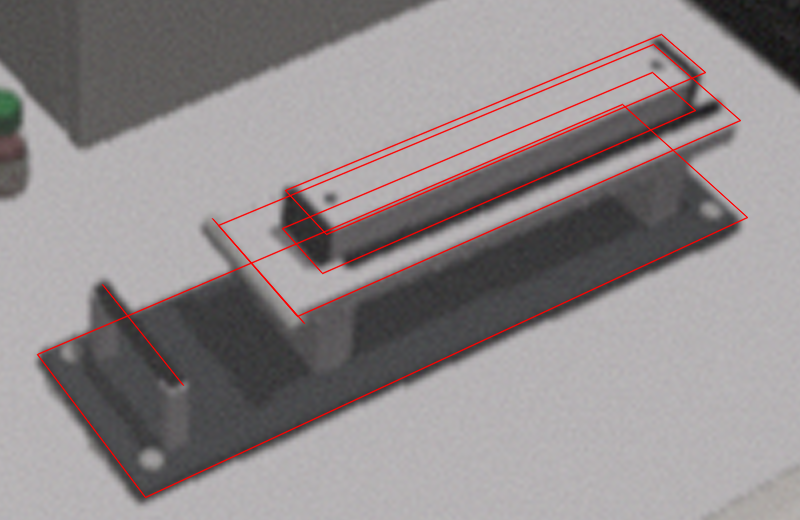

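View pics/ov_t.png

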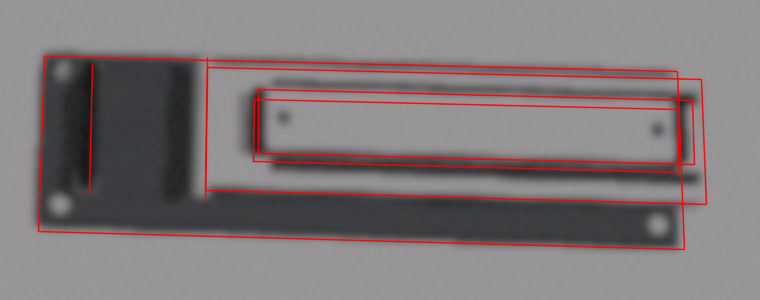

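Run:
```python
from fit2 import *
def med(c,uv,r=3):
    u,v=map(int,map(round,uv)); return np.median(c["range_z"][v-r:v+r+1,u-r:u+r+1])
for n,c,pts in (("s",s,[(250,270),(150,310),(400,280),(230,370),(340,150+350/4-0),S(580,110),S(420,170),S(260,260),S(500,300)]),("t",t,[(220,240),(300,290),(400,300),(200,330),T(130,100),T(400,120),T(600,125),T(230,120)])):
    for uv in pts:
        o,d=ray(c,uv); print(n,np.round(uv),np.round(o+d*med(c,uv,2),4),round(float(med(c,uv,2)),4))
o,_=ray(s,(0,0));print(o); o,_=ray(t,(0,0));print(o)
```

```text
[ 0.54172952  0.04879343  1.53186824 -0.02222576] 87.76958504424934
[[0.8, 1.1], [-1.1, -1.4], [1.3, -2.0], [-0.1, -0.5], [0.6, 2.3], [-0.3, -0.9], [-0.9, 0.9], [-0.8, 0.1], [-1.3, 2.2], [1.7, -1.1], [0.9, -1.9]]
[ 0.54427655  0.0459735   1.5272896  -0.02276297] 87.50724840597447
[[-0.7, -0.2], [-0.3, 1.3], [1.3, 0.6], [0.6, 0.4], [1.9, -0.4], [-1.3, -0.6], [-0.7, -1.0]]
s [250 270] [ 0.5681  0.2056 -0.0013] 0.8869
s [150 310] [ 0.582   0.3746 -0.0014] 0.8315
s [400 280] [ 0.4182  0.0101 -0.0015] 0.877
s [230 370] [ 0.4231  0.3175 -0.0012] 0.7648
s [340. 238.] [0.5392 0.0455 0.0102] 0.9221
s [420. 178.] [ 0.5286 -0.1107  0.0805] 0.9221
s [380. 192.] [ 0.5352 -0.0288  0.0812] 0.8947
s [340. 215.] [0.5446 0.0446 0.0599] 0.8883
s [400. 225.] [ 0.5075 -0.0612  0.0089] 0.9453
t [220 240] [0.5641 0.3437 0.0009] 0.9303
t [300 290] [0.4587 0.1774 0.0007] 0.9033
t [400 300] [ 0.4363 -0.0218  0.0011] 0.8904
t [200 330] [0.381  0.3784 0.0011] 0.896
t [348. 235.] [0.5679 0.0798 0.0111] 0.9103
t [415. 240.] [ 0.5415 -0.0428  0.0834] 0.8292
t [465. 241.] [ 0.5376 -0.1344  0.0834] 0.8247
t [372. 240.] [0.5472 0.0337 0.0609] 0.8555
[0.0502155  0.42786044 0.6934453 ]
[0.38607142 0.1043995  0.90483398]
```

```bash
cat > clip.py <<'E'
from h import *
def pts(c,box):
    u0,v0,w,h=box; vv,uu=np.mgrid[v0:v0+h,u0:u0+w]
    uv=np.stack([uu.ravel(),vv.ravel()],1).astype(float)
    n=cv2.undistortPoints(uv[:,None],c["intrinsics"],c["dist"])[:,0]; z=c["range_z"][v0:v0+h,u0:u0+w].ravel()
    E=c["extrinsics"]; P=np.c_[n*z[:,None],z]; P=(P-E[:3,3])@E[:3,:3]
    return P[z>0]
if __name__=="__main__":
    for n,box in (("top0",(235,258,40,42)),("scene0",(222,288,35,62))):
        P=pts(load(n),box); 
        for lo,hi in ((.05,.075),(.012,.03)):
            q=P[(P[:,2]>lo)&(P[:,2]<hi)]
            print(n,lo,len(q),np.round(q.mean(0),4),cv2.minAreaRect((q[:,:2]*1000).astype(np.float32)),np.round(np.percentile(q[:,2],[5,50,95]),4))
    for n,box,z0 in (("roll t",(262,302,46,46),.036),("vial a/b t",(305,155,55,30),.052),("dish t",(262,155,36,34),.01)):
        P=pts(load("top0"),box); q=P[P[:,2]>z0*.6]; print(n,np.round(q.mean(0),3),np.round(q.min(0),3),np.round(q.max(0),3))
E
python3 clip.py
```

```text
top0 0.05 125 [0.4834 0.2682 0.0617] ((483.72161865234375, 268.98876953125), (14.439787864685059, 29.665693283081055), 65.28295135498047) [0.0541 0.0623 0.0649]
top0 0.012 113 [0.4818 0.2672 0.021 ] ((484.12005615234375, 268.9736022949219), (16.315235137939453, 49.60817337036133), 67.56484985351562) [0.0171 0.0205 0.0282]
scene0 0.05 201 [0.4785 0.2722 0.0596] ((481.51788330078125, 271.15032958984375), (14.117674827575684, 31.81532096862793), 67.87274169921875) [0.0528 0.0604 0.0626]
scene0 0.012 157 [0.4664 0.2767 0.0197] ((480.5782775878906, 271.57489013671875), (16.045513153076172, 50.30360412597656), 67.50633239746094) [0.0142 0.0191 0.0269]
roll t [0.391 0.205 0.037] [0.361 0.174 0.022] [0.422 0.236 0.042]
vial a/b t [0.697 0.108 0.047] [0.689 0.068 0.031] [0.709 0.148 0.056]
dish t [0.706 0.218 0.011] [0.669 0.19  0.006] [0.737 0.244 0.017]
```

```bash
cat > to.py <<'E'
# usage: to.py x y z  zaxis_yaw_deg(or 'k' keep) : tool pointing down, tool z axis along yaw (mod 180 nearest)
from h import *
import sys
o=readout.get_obs(); Rm=R.from_quat(o["ee_rot"]); p=o["position"]
def rows(x,y,z,yaw=None):
    zc=Rm.as_matrix()[:,2]; cur=np.degrees(np.arctan2(zc[1],zc[0]))
    if yaw is None: yaw=cur
    else: yaw=cur+((yaw-cur+90)%180-90)
    a=np.radians(yaw); zx=np.array([np.cos(a),np.sin(a),0]); xx=np.array([0,0,-1.]); G=np.stack([xx,np.cross(zx,xx),zx],1)
    rv=(Rm.inv()*R.from_matrix(G)).as_rotvec(degrees=True)
    d=Rm.inv().apply(np.array([x,y,z])-p)*1000
    print("turn",np.round(rv,1),"shift",np.round(d,1),"|d|",round(float(np.linalg.norm(d))),"yaw",round(cur,1),"->",round(yaw,1))
if __name__=="__main__":
    print("t",round(o["clock"],2),"p",np.round(p,4),"axes\n",np.round(Rm.as_matrix(),3),"f",np.round(o["ft_force"],2),"grip",round(o["grip_width"],3))
    a=sys.argv[1:]
    if a: rows(*map(float,a[:3]),None if a[3]=='k' else float(a[3]))
E
python3 to.py 0.534 -0.215 0.15 -2.4
```

```text
t 0.1 p [ 0.1981 -0.5924  0.2306] axes
 [[-0.     0.948  0.317]
 [ 0.001  0.317 -0.948]
 [-1.    -0.    -0.001]] f [ 0.27 -0.3  -0.06] grip 1.001
turn [-69.1  -0.1  -0. ] shift [  80.9  438.2 -251.3] |d| 512 yaw -71.5 -> -2.4
```

```bash
python3 -m inch '[[[-10,0,0],[8,50,-30],1],[[-20,0,0],[16,100,-58],1],[[-30,0,0],[25,150,-86],1],[[-40,0,0],[35,210,-120],1],[[-50,0,0],[45,265,-152],1],[[-60,0,0],[56,320,-184],1],[[-69.1,0,0],[68,375,-215],1],[[-69.1,0,0],[80,420,-241],1],[[-69.1,0,0],[80.9,438,-251],1],[[-69.1,0,0],[80.9,438,-251],1]]' 20; python3 to.py 0.534 -0.205 0.070 -2.4
```

```text
clock: 1.35
position: [0.5347, -0.2129, 0.1493]
ee_rot: [0.014, 0.707, -0.012, 0.707]
ft_force: [-0.8, -0.4, 0.0]
grip_width: -0.001
t 1.35 p [ 0.5347 -0.2129  0.1493] axes
 [[-0.001  0.038  0.999]
 [ 0.003  0.999 -0.038]
 [-1.     0.003 -0.001]] f [-0.76 -0.41  0.03] grip -0.001
turn [ 0.2 -0.1 -0.1] shift [79.3  7.6 -0.9] |d| 80 yaw -2.2 -> -2.4
```

```bash
python3 -m inch '[[[0,0,0],[40,4,-1],1],[[0,0,0],[70,5,-1],1],[[0,0,0],[79,6,-1],1],[[0,0,0],[79,6,-1],1]]'
python3 - <<'E'
from h import *
t=take("top",1); s=take("scene",1); crop(t,315,210,200,75,4,"c1t"); crop(s,275,130,200,130,4,"c1s")
p=readout.get_obs()["position"]; print(p); print("tcp px",proj(t,p),proj(s,p))
E
```

```text
clock: 1.85
position: [0.5335, -0.2073, 0.0706]
ee_rot: [0.015, 0.707, -0.013, 0.706]
ft_force: [-0.0, 0.1, 0.5]
grip_width: -0.001
[ 0.53447186 -0.20736268  0.07171098]
tcp px [[502.64000798 243.39990592]] [[457.71469518 160.30935788]]
```

View pics/c1s.png

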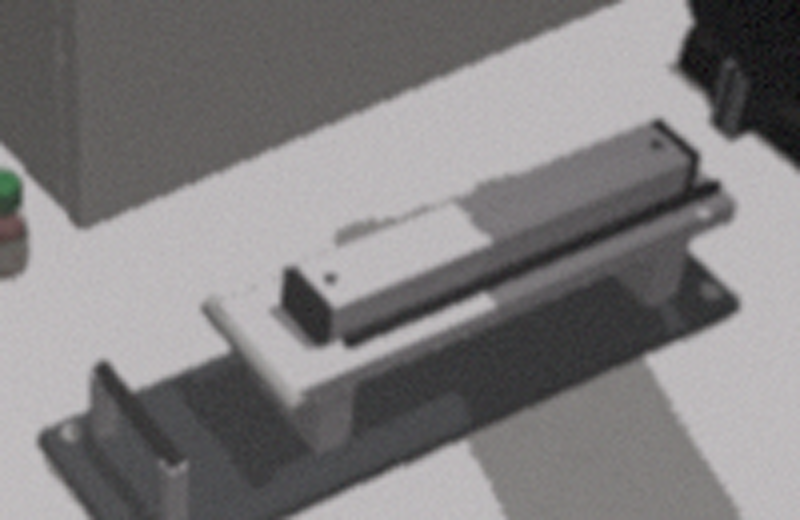

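View pics/c1t.png

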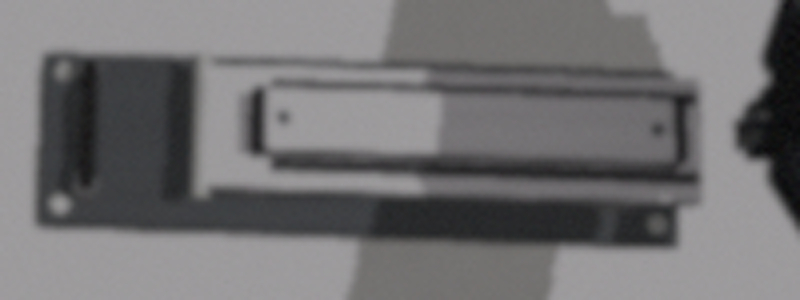

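The finger sits centred behind the bar: top view finger at crop (755,135), scene view finger at crop (732,130). In both it is about 20 mm behind the rear cap.

```bash
python3 -m inch '[[[0,0,0],[1,14,0],1],[[0,0,0],[1,25,0],1],[[0,0,0],[1,36,0],1],[[0,0,0],[1,47,0],1],[[0,0,0],[1,58,0],1],[[0,0,0],[1,69,0],1],[[0,0,0],[1,80,0],1],[[0,0,0],[1,91,0],1],[[0,0,0],[1,102,0],1],[[0,0,0],[1,113,0],1]]';  python3 - <<'E'
from h import *
t=take("top",2); s=take("scene",2); crop(t,315,210,200,75,4,"c2t"); crop(s,275,130,200,130,4,"c2s")
print(readout.get_obs()["position"],readout.get_obs()["ft_force"])
E
```

```text
clock: 3.2
position: [0.5392, -0.0947, 0.0715]
ee_rot: [0.014, 0.706, -0.014, 0.708]
ft_force: [0.8, -5.2, 4.7]
grip_width: -0.001
[ 0.53909758 -0.09292596  0.07132835] [ 0.41543606 -0.07151793  0.50144127]
```

View pics/c2s.png

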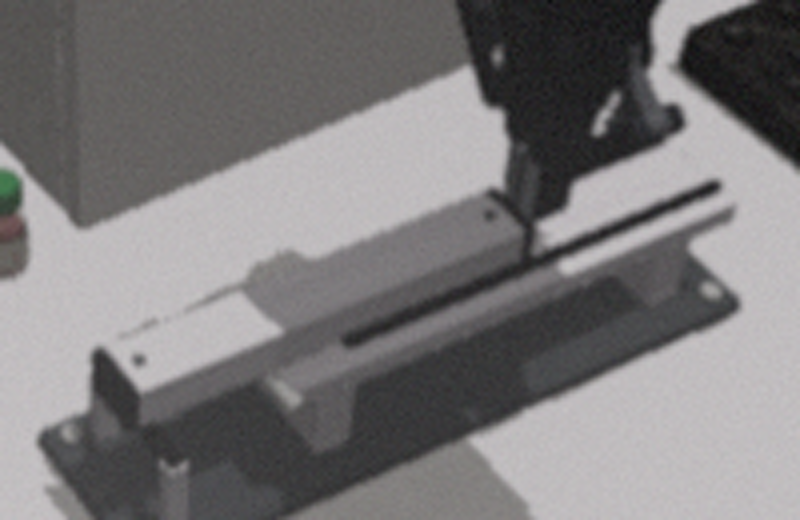

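```bash
cat > bar.py <<'E'
from h import *
EDGE={"scene":(0.5417,0.0488),"top":(0.5443,0.0460)}; YAW=np.radians(87.65)
def st(n,w):
    d=np.array(w[:2])-EDGE[n]; c,s=np.cos(YAW),np.sin(YAW); return np.round(np.r_[d@[c,s],d@[-s,c],w[2]]*1000,1)
def slope(n,c):
    # fit plane/line of top-of-bar points by depth
    from clip import pts
    box=(285,140,200,120) if n=="scene" else (315,220,190,45)
    P=pts(c,box); d=P[:,:2]-EDGE[n]; cs,sn=np.cos(YAW),np.sin(YAW)
    X=d@[cs,sn]; Y=d@[-sn,cs]; Z=P[:,2]
    m=(abs(Y)<9)&(Z>.066)&(Z<.105)&(X<.16)
    b=[]
    for lo in range(-220,150,10):
        k=m&(X>lo/1000)&(X<(lo+10)/1000)
        if k.sum()>8: b.append((lo+5,round(float(np.median(Z[k])*1000),1),int(k.sum())))
    return b
E
python3 - <<'E'
from bar import *
s=load("scene2"); t=load("top2")
S=lambda u,v:(275+u/4,130+v/4)
print(st("scene",atz(s,S(142,392),.082)),st("scene",atz(s,S(97,352),.082)),st("scene",atz(s,S(530,230),.082)))
print(slope("scene",s)); print(slope("top",t))
E
```

```text
[63.5 15.5 82. ] [ 67.9 -12.1  82. ] [-124.5   17.2   82. ]
[(-145, 87.2, 36), (-135, 91.3, 156), (-125, 80.4, 105), (-115, 80.5, 104), (-105, 80.4, 115), (-95, 80.0, 116), (-85, 80.0, 126), (-75, 80.1, 143), (-65, 80.5, 148), (-55, 80.3, 164), (-45, 80.6, 163), (-35, 80.6, 183), (-25, 80.9, 184), (-15, 81.1, 188), (-5, 81.1, 313), (5, 80.8, 111), (15, 80.7, 107), (25, 80.6, 119), (35, 80.8, 115), (45, 80.7, 116), (55, 80.7, 126), (65, 79.8, 155)]
[(-205, 67.6, 12), (-195, 67.2, 12), (-135, 86.1, 50), (-125, 82.4, 122), (-115, 83.0, 117), (-105, 82.5, 111), (-95, 82.9, 117), (-85, 82.5, 109), (-75, 82.2, 125), (-65, 82.0, 108), (-55, 82.2, 125), (-45, 82.6, 110), (-35, 82.6, 102), (-25, 83.1, 99), (-15, 82.7, 85), (-5, 82.9, 101), (5, 82.6, 89), (15, 83.0, 90), (25, 83.1, 99), (35, 82.9, 85), (45, 82.9, 96), (55, 83.1, 90), (65, 82.7, 73)]
```

View pics/c2t.png

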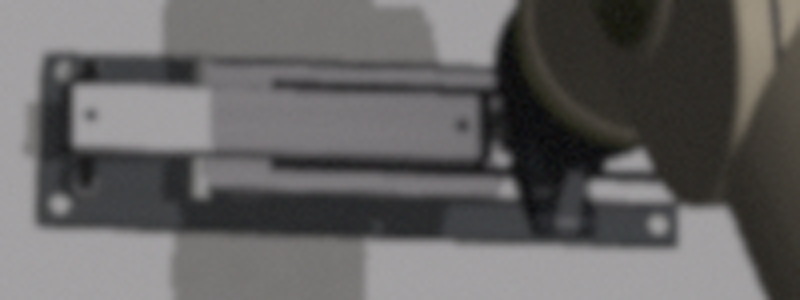

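Bar level, front at about +68 mm, rear against the finger. I will now push in small increments with back-offs.

```bash
cat > chk.py <<'E'
from bar import *
import sys
c=take("scene","_"+sys.argv[1]); b=slope("scene",c); o=readout.get_obs()
b=[x for x in b if x[0]<85]
print("t",round(o["clock"],2),"y",round(o["position"][1]*1000,1),"z",round(o["position"][2]*1000,1),"f",np.round(o["ft_force"],1)); print([(x,z) for x,z,_ in b if x>-120][::3])
E
python3 -m inch '[[[0,0,0],[0,5,0],1],[[0,0,0],[0,9,0],1],[[0,0,0],[0,9,0],1],[[0,0,0],[0,2,0],1],[[0,0,0],[0,-6,0],1],[[0,0,0],[0,-6,0],1]]'; python3 chk.py a
```

```text
clock: 4.05
position: [0.5387, -0.1, 0.0712]
ee_rot: [0.014, 0.707, -0.013, 0.707]
ft_force: [-0.1, -0.7, -0.5]
grip_width: 0.001
t 4.1 y -99.4 z 71.2 f [-0.1 -0.  -0.3]
[(-115, 95.9), (-85, 92.6), (-55, 87.8), (-25, 84.4), (5, 80.0), (35, 75.5), (65, 71.4)]
```

```bash
python3 -m inch '[[[0,0,0],[0,-20,0],1],[[0,0,0],[0,-40,0],1],[[0,0,0],[-60,-50,0],1],[[0,0,0],[-110,-50,0],1],[[0,0,0],[-110,-50,0],1]]';  python3 - <<'E'
from bar import *
t=take("top",3); s=take("scene",3); crop(t,315,210,200,75,4,"c3t"); crop(s,275,130,200,130,4,"c3s")
print(readout.get_obs()["position"],readout.get_obs()["ft_force"])
print(slope("scene",s)); print(slope("top",t))
E
```

```text
clock: 4.72
position: [0.5389, -0.1506, 0.1853]
ee_rot: [0.014, 0.704, -0.014, 0.71]
ft_force: [-0.4, 0.7, -1.2]
grip_width: -0.0
[ 0.53673781 -0.15006606  0.18116461] [-0.51656431  0.24529696 -1.15484357]
[(-115, 96.2, 82), (-105, 95.6, 130), (-95, 94.6, 136), (-85, 93.1, 149), (-75, 90.7, 163), (-65, 88.4, 170), (-55, 87.5, 179), (-45, 87.0, 190), (-35, 85.6, 200), (-25, 84.6, 201), (-15, 83.4, 205), (-5, 82.1, 318), (5, 80.2, 117), (15, 78.6, 112), (25, 77.2, 114), (35, 75.7, 111), (45, 73.9, 113), (55, 72.7, 104), (65, 71.3, 106), (75, 69.3, 96), (85, 68.8, 14)]
[(-215, 67.5, 23), (-205, 68.3, 24), (-195, 67.0, 23), (-185, 67.5, 26), (-175, 67.6, 22), (-165, 67.4, 21), (-155, 68.3, 20), (-145, 67.0, 24), (-135, 67.7, 30), (-125, 67.3, 23), (-115, 99.8, 50), (-105, 99.4, 116), (-95, 98.0, 106), (-85, 96.3, 114), (-75, 94.8, 125), (-65, 93.1, 109), (-55, 92.0, 116), (-45, 89.9, 120), (-35, 88.3, 108), (-25, 87.2, 107), (-15, 85.6, 91), (-5, 83.9, 107), (5, 82.6, 89), (15, 80.9, 94), (25, 79.7, 95), (35, 77.7, 85), (45, 76.3, 94), (55, 74.8, 83), (65, 73.5, 79), (75, 71.6, 82), (85, 71.1, 18)]
```

View pics/c3s.png

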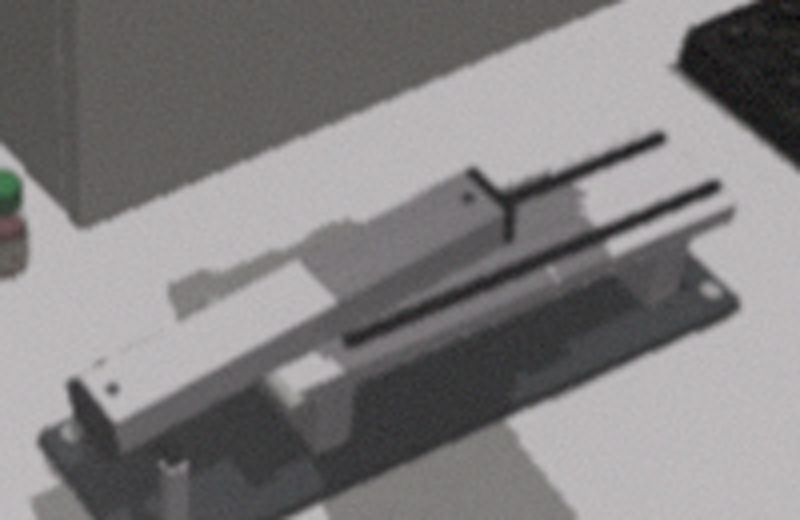

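View pics/c3t.png

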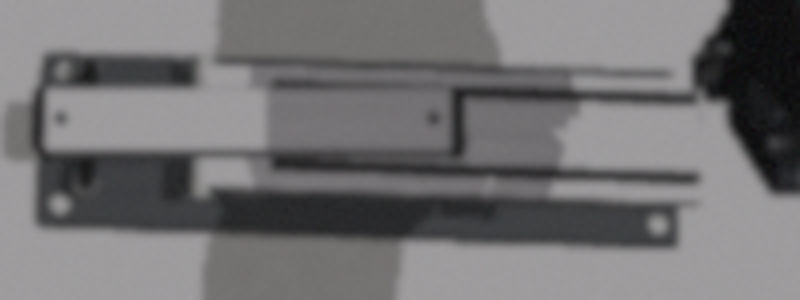

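The bar has tipped and is resting on the catch: the scene view shows its front down at crop (110,430) and its rear raised at (490,190), with a slope of about 0.155. Next I will measure the bar's lateral centre near the edge and plan the clip grasp.

```bash
python3 - <<'E'
from bar import *
from clip import pts
for n in ("scene","top"):
    c=load(n+"3"); box=(285,140,200,120) if n=="scene" else (315,220,190,45)
    P=pts(c,box)
    d=P[:,:2]-EDGE[n]; cs,sn=np.cos(YAW),np.sin(YAW); X=d@[cs,sn]*1000; Y=d@[-sn,cs]*1000; Z=P[:,2]*1000
    off=0 if n=="scene" else 2
    m=(abs(Z-(81-off*0+ (0 if n=='scene' else 2)-0.155*X))<2.5)&(abs(Y)<25)&(X>-110)&(X<80)
    for lo in range(-100,80,30):
        k=m&(X>lo)&(X<lo+30); y=np.percentile(Y[k],[1,99]); print(n,lo+15,np.round(y,1),round(y.mean(),1))
E
python3 to.py 0.4825 0.270 0.15 -22.7
```

```text
scene -85 [-15.6  14.7] -0.4
scene -55 [-16.4  14.4] -1.0
scene -25 [-16.3  14.6] -0.9
scene 5 [-16.3  14.2] -1.1
scene 35 [-16.6  13.7] -1.4
scene 65 [-16.9  13.7] -1.6
top -85 [-15.3  14.6] -0.3
top -55 [-15.7  14.6] -0.6
top -25 [-15.9  14.3] -0.8
top 5 [-16.3  13.6] -1.4
top 35 [-16.5  12.7] -1.9
top 65 [-14.7  12.6] -1.1
t 4.83 p [ 0.5367 -0.1501  0.1812] axes
 [[ 0.002  0.038  0.999]
 [ 0.002  0.999 -0.038]
 [-1.     0.002  0.002]] f [-0.52  0.25 -1.15] grip -0.001
turn [20.5  0.1 -0.1] shift [ 31.8 417.6 -70.4] |d| 425 yaw -2.2 -> -22.7
```

```bash
python3 -m inch '[[[5,0,0],[-10,55,-9],0.5],[[10,0,0],[-10,115,-19],0.3],[[15,0,0],[0,175,-29],0.2],[[20.5,0,0],[10,235,-40],0.2],[[20.5,0,0],[20,295,-50],0.2],[[20.5,0,0],[30,355,-60],0.2],[[20.5,0,0],[31.8,400,-67],0.2],[[20.5,0,0],[31.8,417.6,-70.4],0.2],[[20.5,0,0],[31.8,417.6,-70.4],0.2]]';  python3 - <<'E'
from h import *
t=take("top",4); s=take("scene",4); crop(t,215,230,100,80,7,"c4t"); crop(s,190,225,100,140,4,"c4s")
E
python3 to.py 0.4825 0.270 0.026 -22.7
```

```text
clock: 5.95
position: [0.4812, 0.2709, 0.1485]
ee_rot: [0.139, 0.694, -0.138, 0.693]
ft_force: [-0.2, -0.3, 1.1]
grip_width: 0.802
t 6.05 p [0.4824 0.2686 0.1489] axes
 [[ 0.     0.387  0.922]
 [ 0.001  0.922 -0.387]
 [-1.     0.001 -0.   ]] f [ 0.64 -1.08  0.08] grip 0.801
turn [-0. -0. -0.] shift [123.    1.2  -0.4] |d| 123 yaw -22.7 -> -22.7
```

View pics/c4s.png

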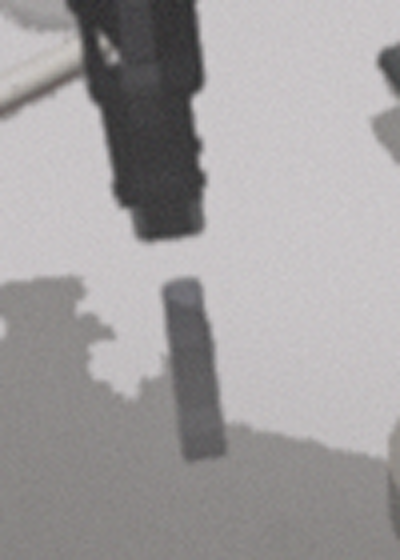

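View pics/c4t.png

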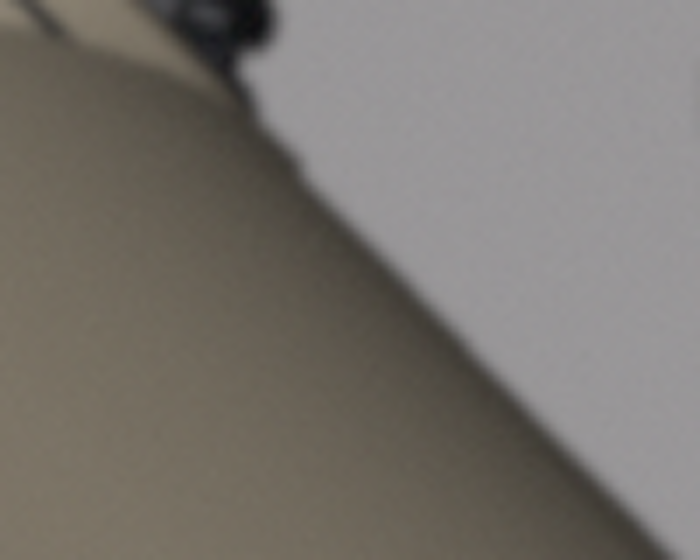

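Run:
```python
from h import *
s=load("scene4"); 
for z in (.149,.062,.02,0): print(z,(proj(s,(0.4824,0.2695,z))[0]-[190,225]+.5)*4)
```

```text
0.149 [160.63891568 149.46914755]
0.062 [186.39329421 304.63138281]
0.02 [197.3769132 370.4549688]
0 [202.31798472 399.99863378]
```

Scene crop: the gripper is directly over the clip, with the near finger at (170,235) and the fin top at (183,292). This matches the projection of the TCP line. I'll descend and grip.

```bash
python3 -m inch '[[[0,0,0],[50,1,0],0.2],[[0,0,0],[95,1,0],0.2],[[0,0,0],[115,1,0],0.2],[[0,0,0],[123,1,0],0.2],[[0,0,0],[123,1,0],0.4],[[0,0,0],[123,1,0],0.75],[[0,0,0],[123,1,0],0.9],[[0,0,0],[123,1,0],0.9],[[0,0,0],[123,1,0],0.9]]' 25; python3 to.py
```

```text
clock: 7.18
position: [0.4837, 0.2701, 0.0274]
ee_rot: [0.14, 0.693, -0.139, 0.694]
ft_force: [-1.5, -0.8, 7.4]
grip_width: 0.349
t 7.17 p [0.4837 0.2701 0.0274] axes
 [[ 0.002  0.387  0.922]
 [ 0.001  0.922 -0.387]
 [-1.     0.002  0.002]] f [-1.54 -0.8   7.45] grip 0.349
```

```bash
python3 -m inch '[[[0,0,0],[-10,0,0],0.9],[[0,0,0],[-40,0,0],0.9],[[0,0,0],[-90,0,0],0.9],[[0,0,0],[-130,0,0],0.9],[[0,0,0],[-140,0,0],0.9],[[0,0,0],[-140,0,0],0.9]]';  python3 - <<'E'
from h import *
s=take("scene",5); crop(s,190,165,100,130,4,"c5s")
E
python3 to.py 0.5443 0.0504 0.165 -2.7
```

```text
clock: 7.92
position: [0.4836, 0.2699, 0.1678]
ee_rot: [0.14, 0.692, -0.139, 0.694]
ft_force: [-0.0, -0.5, -0.9]
grip_width: 0.353
t 7.97 p [0.4831 0.2696 0.1667] axes
 [[ 0.002  0.387  0.922]
 [ 0.001  0.922 -0.387]
 [-1.     0.001  0.001]] f [ 0.31 -0.96 -0.91] grip 0.346
turn [-20.1   0.1  -0.1] shift [   1.7 -178.5  141.2] |d| 228 yaw -22.8 -> -2.7
```

View pics/c5s.png

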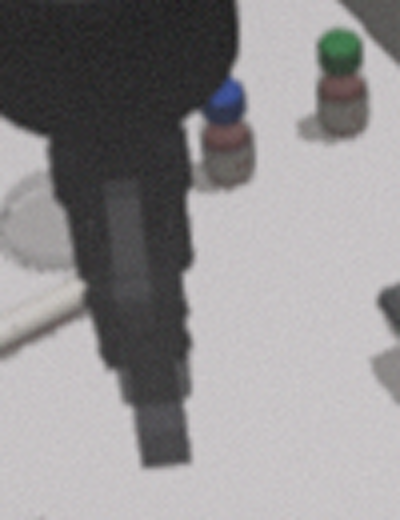

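Clip held upright, with its feet at crop (165,465). Moving over the edge.

```bash
python3 -m inch '[[[-5,0,0],[0,-45,35],0.9],[[-10,0,0],[0,-90,70],0.9],[[-15,0,0],[0,-135,107],0.9],[[-20.1,0,0],[1,-170,134],0.9],[[-20.1,0,0],[2,-178.5,141.2],0.9],[[-20.1,0,0],[20,-178.5,141.2],0.9],[[-20.1,0,0],[30,-178.5,141.2],0.9],[[-20.1,0,0],[30,-178.5,141.2],0.9]]';  python3 - <<'E'
from bar import *
t=take("top",6); s=take("scene",6); crop(s,275,110,160,140,5,"c6s"); crop(t,300,190,150,100,5,"c6t")
E
python3 to.py 0.5443 0.0504 0.0954 -2.7
```

```text
clock: 8.98
position: [0.5432, 0.0519, 0.1352]
ee_rot: [0.016, 0.707, -0.015, 0.707]
ft_force: [-0.8, 0.2, -0.5]
grip_width: 0.349
t 9.07 p [0.5442 0.0515 0.1366] axes
 [[ 0.002  0.045  0.999]
 [ 0.001  0.999 -0.045]
 [-1.     0.001  0.002]] f [ 0.65 -0.39 -0.94] grip 0.345
turn [ 0.1  0.1 -0.1] shift [41.2 -1.1  0.1] |d| 41 yaw -2.6 -> -2.7
```

View pics/c6s.png

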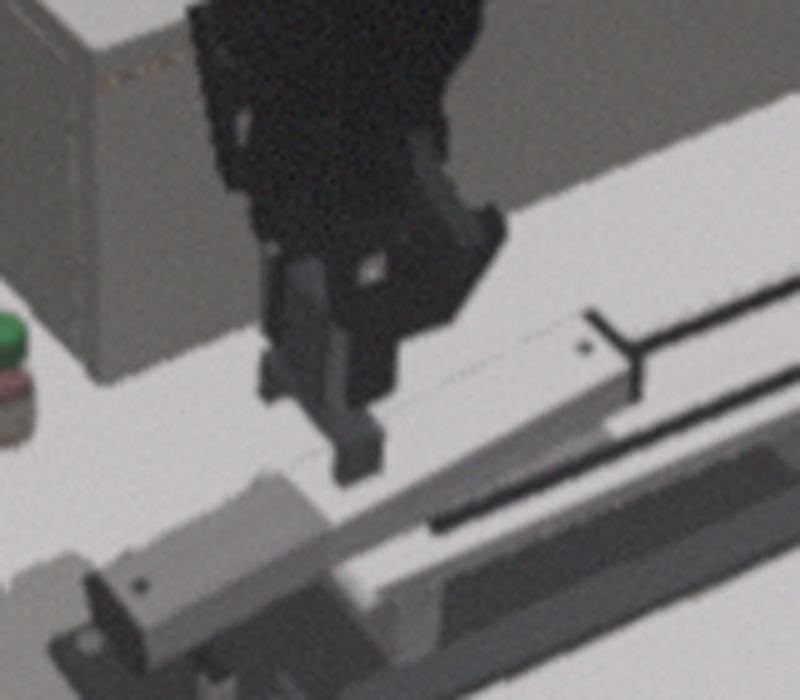

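View pics/c6t.png

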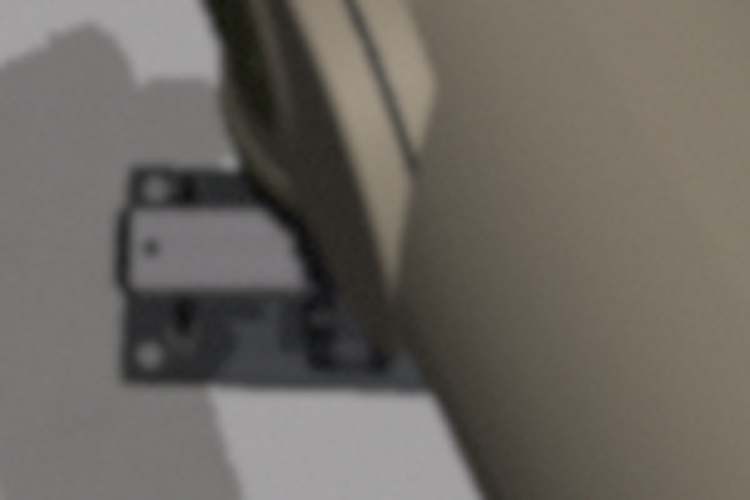

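Run:
```python
from bar import *
s=load("scene6"); S=lambda u,v:(275+(u+.5)/5-.5,110+(v+.5)/5-.5)
for z in (.109,):
    for uv in ((345,487),(383,469),(264,403)): print(z,st("scene",atz(s,S(*uv),z)))
print(st("scene",(0.5442-.0013,0.0515+.0013,.1366)))
def px(P):
    x,y,z=np.array(P)/1000; c,sn=np.cos(YAW),np.sin(YAW); w=[EDGE["scene"][0]+x*c-y*sn,EDGE["scene"][1]+x*sn+y*c,z]
    return np.round((proj(s,w)[0]-[275,110]+.5)*5-.5)
print([px(p).tolist() for p in ((11.5,23.8,109.2),(-4.5,23.8,109.2),(11.5,-26.2,109.2))])
```

```text
0.109 [  9.8  24.7 109. ]
0.109 [ -4.7  23.9 109. ]
0.109 [ 11.5 -20.2 109. ]
[  4.   -1.  136.6]
[[339.0, 487.0], [382.0, 469.0], [254.0, 391.0]]
```

The leg corners land where they should, with the clip centred at about x=+3, y=−1 relative to the edge, which matches the bar. Lowering.

```bash
python3 -m inch '[[[0,0,0],[10,-1,0],0.9],[[0,0,0],[20,-1,0],0.9],[[0,0,0],[29,-1,0],0.9],[[0,0,0],[35,-1,0],0.9],[[0,0,0],[37,-1,0],0.9],[[0,0,0],[37,-1,0],0.9]]';  python3 - <<'E'
from bar import *
s=take("scene",7); crop(s,275,110,160,140,5,"c7s")
E
python3 to.py
```

```text
clock: 9.82
position: [0.5442, 0.0505, 0.0996]
ee_rot: [0.016, 0.706, -0.015, 0.707]
ft_force: [0.4, -0.3, -0.7]
grip_width: 0.345
t 9.88 p [0.5443 0.0506 0.0998] axes
 [[ 0.002  0.045  0.999]
 [ 0.001  0.999 -0.045]
 [-1.     0.001  0.002]] f [-0.02  0.71 -0.13] grip 0.344
```

View pics/c7s.png

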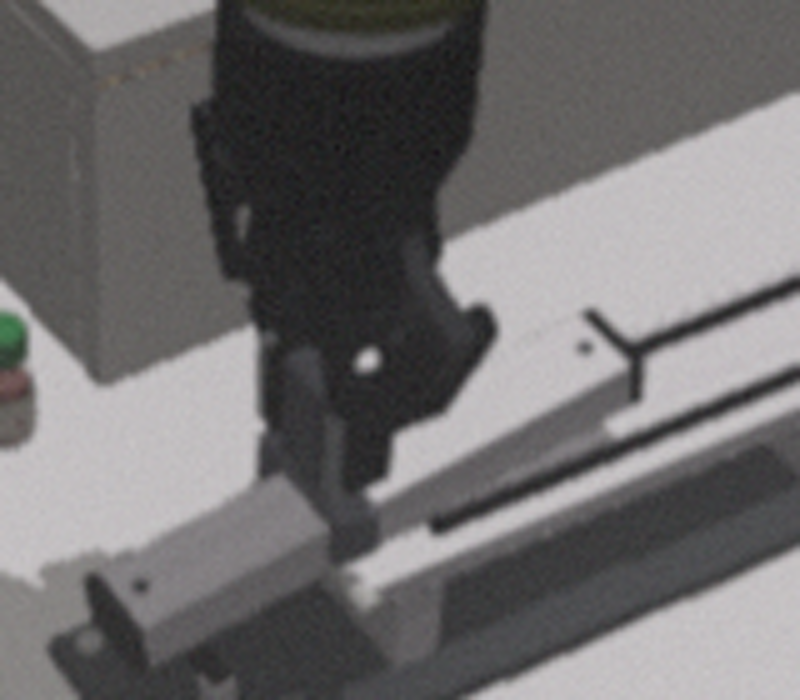

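The clip's legs straddle the bar, with the near leg at (355,540), and the bar is unmoved. Lowering the last few mm.

```bash
python3 -m inch '[[[0,0,0],[1.5,0,0],0.9],[[0,0,0],[2.5,0,0],0.9],[[0,0,0],[3,0,0],0.9],[[0,0,0],[3,0,0],0.9]]'; python3 to.py
```

```text
clock: 10.38
position: [0.5443, 0.0505, 0.0968]
ee_rot: [0.016, 0.706, -0.015, 0.708]
ft_force: [0.1, -0.3, 0.1]
grip_width: 0.348
t 10.38 p [0.5443 0.0505 0.0968] axes
 [[ 0.002  0.045  0.999]
 [ 0.001  0.999 -0.045]
 [-1.     0.001  0.002]] f [ 0.12 -0.25  0.13] grip 0.348
```

```bash
python3 -m inch '[[[0,0,0],[1,0,0],0.9],[[0,0,0],[1,0,0],0.9]]'; python3 to.py | tail -1
```

```text
clock: 10.62
position: [0.5445, 0.0504, 0.0962]
ee_rot: [0.016, 0.706, -0.016, 0.708]
ft_force: [-1.8, 0.0, 4.9]
grip_width: 0.344
 [-1.     0.001  0.002]] f [-1.8   0.01  4.92] grip 0.344
```

Run:
```python
from bar import *
s=take("scene",8); crop(s,275,110,160,140,5,"c8s")
```

```text
(no output)
```

View pics/c8s.png

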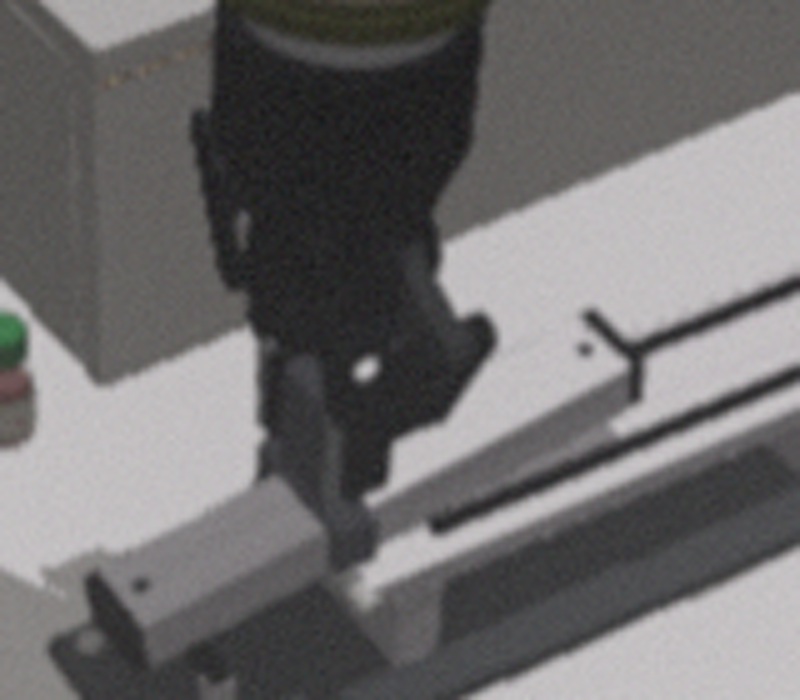

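Contact shows at about 5 N with the bar still tipped (rear end at (635,350), unchanged). I'll back off a touch, release gently and rise.

```bash
python3 -m inch '[[[0,0,0],[-0.5,0,0],0.9],[[0,0,0],[-0.5,0,0],0.6],[[0,0,0],[-0.5,0,0],0.5],[[0,0,0],[-0.5,0,0],0.45],[[0,0,0],[-0.5,0,0],0.4],[[0,0,0],[-0.5,0,0],0.4]]'; python3 -m inch '[[[0,0,0],[-10,0,0],0.4],[[0,0,0],[-30,0,0],0.4],[[0,0,0],[-70,0,0],0.4],[[0,0,0],[-120,0,0],0.4],[[0,0,0],[-120,-60,0],0.4],[[0,0,0],[-120,-120,0],0.4],[[0,0,0],[-120,-180,0],0.4],[[0,0,0],[-120,-240,0],0.4],[[0,0,0],[-120,-240,0],0.4]]'
python3 - <<'E'
from bar import *
s=take("scene",9); t=take("top",9); crop(s,275,110,160,140,5,"c9s"); crop(t,310,195,150,90,5,"c9t")
b=slope("scene",s); print([(x,z) for x,z,_ in b])
b=slope("top",t); print([(x,z) for x,z,_ in b])
E
```

```text
clock: 11.42
position: [0.5445, 0.0504, 0.0966]
ee_rot: [0.016, 0.706, -0.016, 0.708]
ft_force: [-0.1, -0.7, -0.2]
grip_width: 0.602
clock: 12.55
position: [0.5324, -0.1953, 0.2175]
ee_rot: [0.019, 0.706, -0.019, 0.708]
ft_force: [0.3, 0.3, 0.7]
grip_width: 0.602
[(-115, 96.4), (-105, 96.2), (-95, 94.6), (-85, 92.8), (-75, 90.0), (-65, 88.9), (-55, 88.0), (-45, 86.7), (-35, 86.0), (-25, 84.8), (-15, 83.1), (-5, 82.6), (5, 89.8), (15, 93.7), (25, 91.5), (35, 89.6), (45, 87.9), (55, 84.0), (65, 71.4), (75, 69.6), (85, 68.2)]
[(-215, 67.1), (-205, 67.7), (-195, 67.6), (-185, 68.0), (-175, 67.8), (-165, 67.4), (-155, 67.5), (-145, 67.5), (-135, 67.3), (-125, 67.4), (-115, 99.6), (-105, 99.5), (-95, 97.9), (-85, 96.2), (-75, 94.8), (-65, 93.7), (-55, 91.8), (-45, 90.7), (-35, 88.4), (-25, 87.1), (-15, 85.2), (-5, 84.2), (5, 84.0), (15, 96.0), (25, 94.3), (35, 92.7), (45, 90.9), (55, 88.8), (65, 73.8), (75, 71.8), (85, 70.6)]
```

View pics/c9s.png

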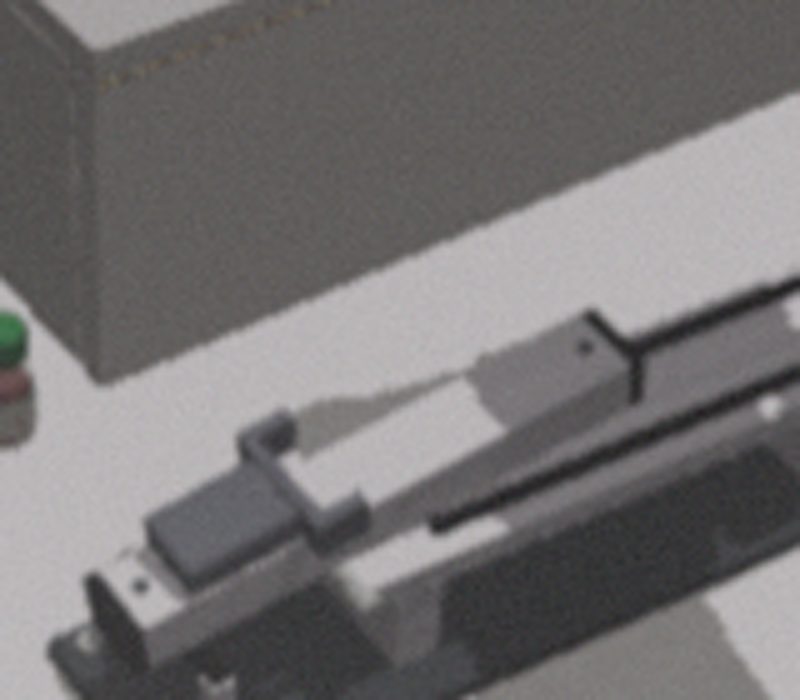

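View pics/c9t.png

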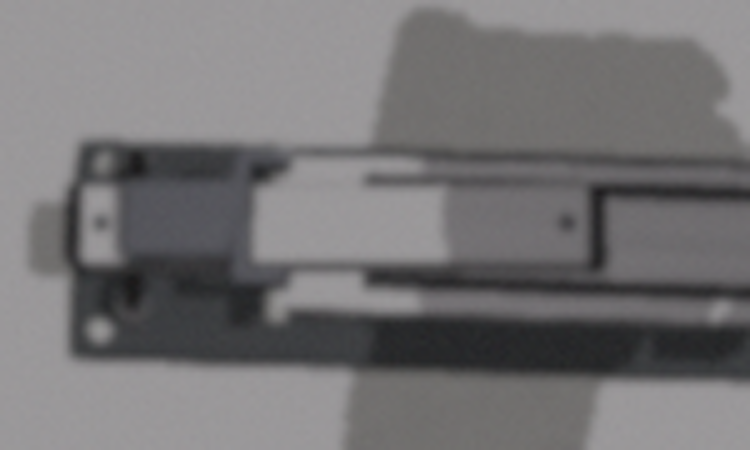

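The clip toppled outward after release. Scene crop: it lies on the bar with its fin pointing toward the front, roof and legs at (265–340, 430–520). It was standing vertical on a sloped bar, so only its uphill edge had support. The bar itself is unmoved. I'll recover it by moving the clip to the bench, standing it up there, regrasping and placing it tilted to match the slope.

Run:
```python
from bar import *
from clip import pts
for n in ("scene","top"):
    c=load(n+"9"); box=(285,180,70,70) if n=="scene" else (315,220,70,45)
    P=pts(c,box)
    d=P[:,:2]-EDGE[n]; cs,sn=np.cos(YAW),np.sin(YAW); X=d@[cs,sn]*1000; Y=d@[-sn,cs]*1000; Z=P[:,2]*1000
    h=Z-(82.2+(-1.3 if n=="scene" else 1.2)-0.156*X)
    m=(h>11)&(h<19)&(abs(Y)<30)&(abs(X-30)<50)
    q=np.stack([X[m],Y[m]],1).astype(np.float32); print(n,m.sum(),cv2.minAreaRect(q),np.median(h[m]))
    for lo in range(-20,70,6):
        k=m&(X>lo)&(X<lo+6)
        if k.sum()>3: print(lo+3,int(k.sum()),np.round(np.percentile(Y[k],[3,97]),1),round(float(np.median(h[k])),1))
```

```text
scene 599 ((29.678348541259766, -1.720001220703125), (52.311668395996094, 61.3491096496582), 88.06490325927734) 15.27591755630391
1 36 [-26.7  24.6] 16.0
7 29 [-25.2  23.7] 16.2
13 61 [-24.5  23.6] 16.6
19 93 [-25.2  23.5] 15.8
25 60 [-13.3  14. ] 15.6
31 59 [-14.7  13.1] 15.2
37 58 [-13.7  13.4] 15.0
43 59 [-15.7  13.9] 15.0
49 61 [-14.3  12.9] 14.7
55 59 [-14.1  13.1] 14.6
61 24 [-12.6  12.4] 13.4
top 493 ((30.06975746154785, -0.8005027770996094), (58.5706901550293, 50.205902099609375), 0.6350157856941223) 15.068412115954757
1 13 [-25.3  22.1] 15.8
7 25 [-25.5  23.9] 16.9
13 51 [-25.7  23.4] 15.5
19 70 [-23.7  22.1] 15.9
25 56 [-14.6  13.1] 15.1
31 56 [-14.7  12.9] 15.1
37 48 [-14.9  12.8] 15.1
43 49 [-15.2  13. ] 15.0
49 60 [-14.8  12.8] 14.6
55 51 [-15.6  12.7] 14.2
61 14 [-12.8  12. ] 13.5
```

```bash
cat > to2.py <<'E'
# to2.py x y z zyaw tilt back_mm : pose with tool z at zyaw (exact sense), tool x = down rotated by tilt about tool z; backed off along tool x
from h import *
import sys
x,y,z,yaw,tau,back=map(float,sys.argv[1:7])
o=readout.get_obs(); Rm=R.from_quat(o["ee_rot"]); p=o["position"]
a=np.radians(yaw); zx=np.array([np.cos(a),np.sin(a),0]); xx=np.array([0,0,-1.]); G=R.from_matrix(np.stack([xx,np.cross(zx,xx),zx],1))*R.from_euler('z',tau,degrees=True)
rv=(Rm.inv()*G).as_rotvec(degrees=True); tgt=np.array([x,y,z])-back/1000*G.as_matrix()[:,0]
d=Rm.inv().apply(tgt-p)*1000
print("t",round(o["clock"],2),"p",np.round(p,4),"f",np.round(o["ft_force"],2),"grip",round(o["grip_width"],3))
print("tgt",np.round(tgt,4),"turn",np.round(rv,1),"ang",round(float(np.linalg.norm(rv)),1),"shift",np.round(d,1),"|d|",round(float(np.linalg.norm(d))))
E
python3 to2.py 0.5458 0.0903 0.077 -2.7 -8.9 60
```

```text
t 12.65 p [ 0.5336 -0.1895  0.2176] f [ 0.59 -0.04  0.9 ] grip 0.603
tgt [0.5462 0.0996 0.1363] turn [ 0.1  0.2 -9. ] ang 9.0 shift [ 81.7 289.2  -0.9] |d| 301
```

```bash
python3 -m inch '[[[0,0,0],[0,60,0],0.4],[[0,0,0],[10,120,0],0.4],[[0,0,-3],[25,180,-1],0.4],[[0,0,-6],[40,240,-1],0.4],[[0,0,-9],[60,285,-1],0.4],[[0,0,-9],[81.7,289,-1],0.4],[[0,0,-9],[81.7,289,-1],0.4],[[0,0,-9],[81.7,289,-1],0.4]]'; python3 to2.py 0.5458 0.0903 0.077 -2.7 -8.9 0;  python3 - <<'E'
from bar import *
s=take("scene",10); crop(s,275,110,160,140,5,"c10s")
E
```

```text
clock: 13.65
position: [0.5466, 0.0983, 0.1373]
ee_rot: [-0.038, 0.705, -0.072, 0.705]
ft_force: [-0.1, 0.1, -0.1]
grip_width: 0.598
t 13.65 p [0.5466 0.0983 0.1373] f [-0.1   0.15 -0.07] grip 0.598
tgt [0.5458 0.0903 0.077 ] turn [-0.1  0.2  0. ] ang 0.3 shift [60.8  1.5 -0.7] |d| 61
```

View pics/c10s.png

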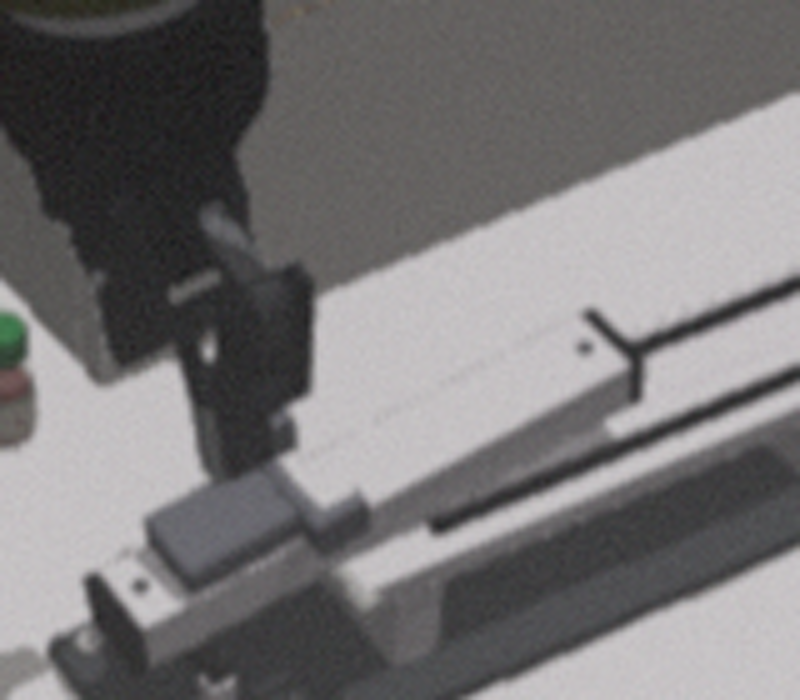

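The gripper is above the fin, with its tips at about (230,470) and the fin at (225,525). Descending.

```bash
python3 -m inch '[[[0,0,0],[25,1.5,-0.7],0.4],[[0,0,0],[45,1.5,-0.7],0.4],[[0,0,0],[56,1.5,-0.7],0.4],[[0,0,0],[60,1.5,-0.7],0.4],[[0,0,0],[60,1.5,-0.7],0.4]]'; python3 to2.py 0.5458 0.0903 0.077 -2.7 -8.9 0;  python3 - <<'E'
from bar import *
s=take("scene",11); crop(s,275,130,130,130,5,"c11s")
E
```

```text
clock: 14.32
position: [0.5461, 0.0904, 0.0782]
ee_rot: [-0.038, 0.704, -0.072, 0.705]
ft_force: [-0.5, -0.9, -0.1]
grip_width: 0.601
t 14.32 p [0.5461 0.0904 0.0782] f [-0.45 -0.92 -0.15] grip 0.601
tgt [0.5458 0.0903 0.077 ] turn [-0.1  0.3  0. ] ang 0.3 shift [ 1.2  0.1 -0.4] |d| 1
```

View pics/c11s.png

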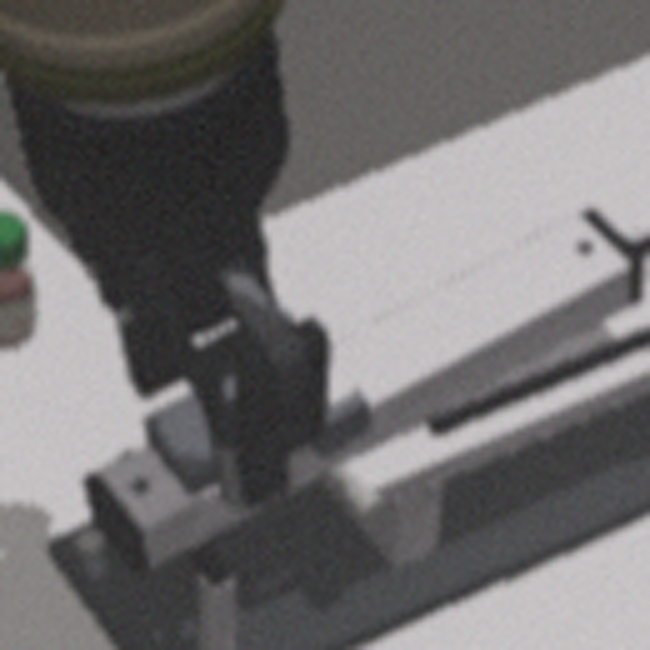

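```bash
python3 -m inch '[[[0,0,0],[0,0,0],0.5],[[0,0,0],[0,0,0],0.6],[[0,0,0],[0,0,0],0.75],[[0,0,0],[0,0,0],0.8],[[0,0,0],[0,0,0],0.8]]' 20; python3 -m inch '[[[0,0,0],[-3,0,0],0.8],[[0,0,0],[-8,0,0],0.8],[[0,0,0],[-15,0,0],0.8],[[0,0,0],[-15,0,0],0.8]]';  python3 - <<'E'
from bar import *
s=take("scene",12); crop(s,275,130,130,130,5,"c12s")
b=slope("scene",s); print([(x,z) for x,z,_ in b if x<0])
E
```

```text
clock: 15.0
position: [0.5465, 0.0907, 0.0788]
ee_rot: [-0.038, 0.704, -0.072, 0.706]
ft_force: [-0.2, 0.5, 5.5]
grip_width: 0.343
clock: 15.5
position: [0.5469, 0.0932, 0.0943]
ee_rot: [-0.038, 0.704, -0.072, 0.706]
ft_force: [-0.4, 0.6, 0.6]
grip_width: 0.343
[(-115, 96.0), (-105, 95.7), (-95, 94.6), (-85, 93.2), (-75, 91.7), (-65, 90.4), (-55, 88.9), (-45, 87.8), (-35, 85.8), (-25, 84.5), (-15, 83.1), (-5, 80.7)]
```

View pics/c12s.png

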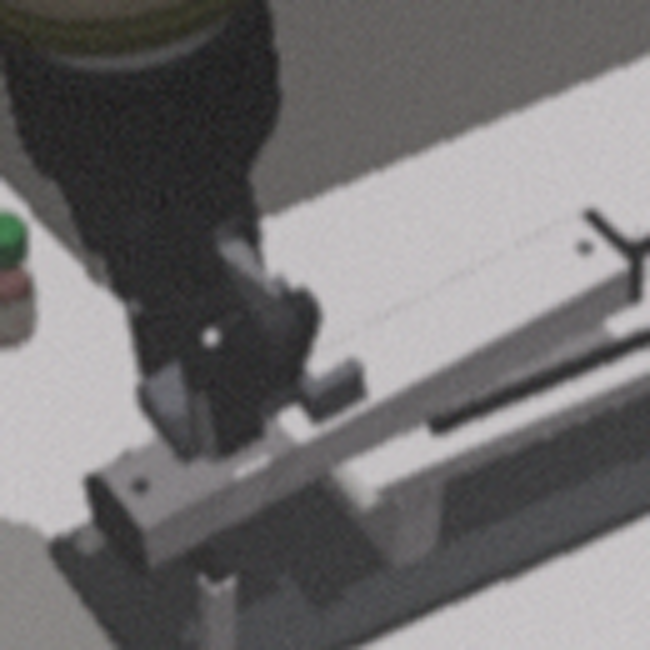

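Clip lifted clear with the bar still tipped (rear end at (635,255), front resting as before). Now I'll carry it to free bench space.

```bash
python3 to2.py 0.560 0.241 0.0045 -66.7 0 60; python3 -c "
from h import *;print(np.round(readout.get_obs()['joint_pos'],2))"
```

```text
t 15.55 p [0.5467 0.0931 0.0939] f [-0.21  0.33 -1.52] grip 0.345
tgt [0.56   0.241  0.0645] turn [63.8  5.3  7.8] ang 64.5 shift [  6.1 151.2   6. ] |d| 151
[ 0.23  0.42 -0.7   1.75  0.44  1.17 -0.67]
```

```bash
python3 -m inch '[[[0,0,0],[-40,5,0],0.8],[[10,0.8,1.2],[-55,40,2],0.8],[[20,1.7,2.4],[-50,80,3],0.8],[[30,2.5,3.7],[-40,120,5],0.8],[[40,3.3,4.9],[-30,145,6],0.8],[[50,4.2,6.1],[-15,151,6],0.8],[[60,5,7.3],[0,151,6],0.8],[[63.8,5.3,7.8],[6,151.2,6],0.8],[[63.8,5.3,7.8],[6,151.2,6],0.8]]'; python3 to2.py 0.560 0.241 0.0045 -66.7 0 0;  python3 - <<'E'
from bar import *
s=take("scene",13); crop(s,180,165,150,150,4,"c13s")
print(np.round(readout.get_obs()['joint_pos'],2))
E
```

```text
clock: 16.68
position: [0.5596, 0.2405, 0.0639]
ee_rot: [0.388, 0.591, -0.389, 0.591]
ft_force: [-0.6, -0.2, -0.1]
grip_width: 0.345
t 16.68 p [0.5596 0.2405 0.0639] f [-0.59 -0.17 -0.12] grip 0.345
tgt [0.56   0.241  0.0045] turn [0. 0. 0.] ang 0.0 shift [59.4  0.6 -0.3] |d| 59
[-0.04  0.5  -0.56  1.66  0.3   1.07 -1.85]
```

View pics/c13s.png

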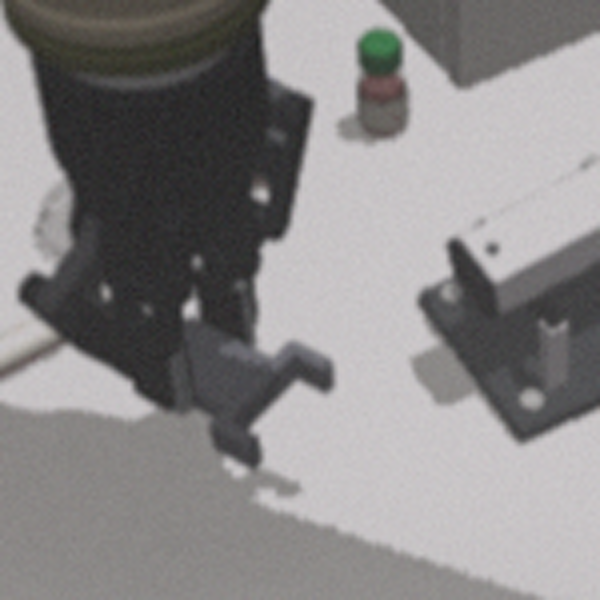

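```bash
python3 -m inch '[[[0,0,0],[30,0.5,0],0.8],[[0,0,0],[48,0.5,0],0.8],[[0,0,0],[55,0.5,0],0.8],[[0,0,0],[57.5,0.5,0],0.8],[[0,0,0],[57.5,0.5,0],0.8]]'; python3 -m inch '[[[0,0,0],[0,0,0],0.6],[[0,0,0],[0,0,0],0.5],[[0,0,0],[0,0,0],0.4],[[0,0,0],[0,0,0],0.4],[[0,0,0],[-20,0,0],0.4],[[0,0,0],[-60,0,0],0.4],[[0,0,0],[-90,40,0],0.4],[[0,0,0],[-100,60,0],0.4],[[0,0,0],[-100,60,0],0.4]]';  python3 - <<'E'
from bar import *
s=take("scene",14); t=take("top",14); crop(s,180,185,150,120,5,"c14s"); 
E
python3 to2.py 0.560 0.241 0.0045 -66.7 -45 50
```

```text
clock: 17.35
position: [0.5607, 0.2414, 0.0075]
ee_rot: [0.388, 0.591, -0.388, 0.591]
ft_force: [-0.3, 0.1, -0.0]
grip_width: 0.344
clock: 18.48
position: [0.6168, 0.266, 0.1096]
ee_rot: [0.389, 0.59, -0.387, 0.592]
ft_force: [-0.5, 0.7, 1.1]
grip_width: 0.603
t 18.57 p [0.6149 0.265  0.1076] f [-0.08 -0.38 -0.63] grip 0.599
tgt [0.5925 0.255  0.0399] turn [  0.1   0.  -45. ] ang 45.0 shift [ 67.8 -24.6   0.3] |d| 72
```

View pics/c14s.png

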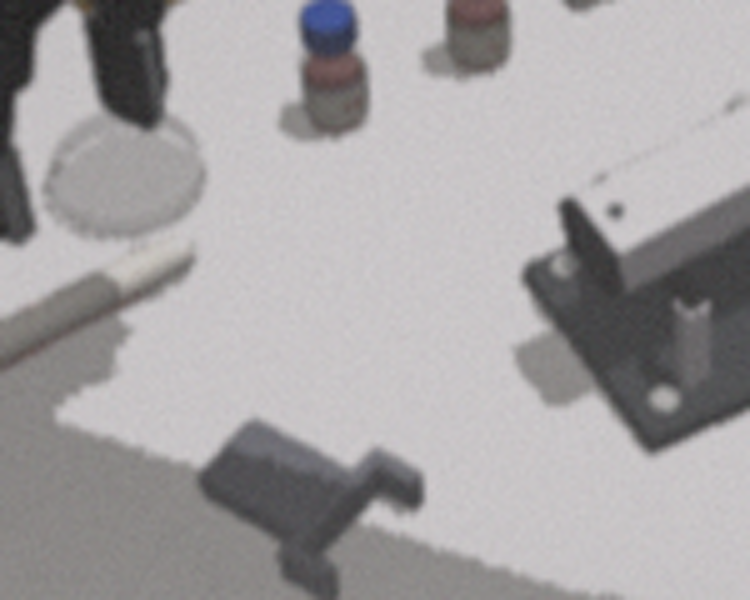

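View pics/top14.png

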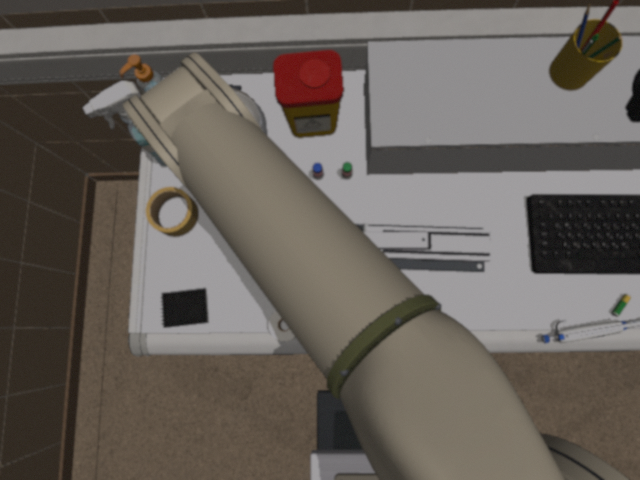

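The clip lies flat on the bench (scene crop: fin at (275,470), legs toward the robot at (315,575) and (410,490)). I'll check the clearance behind for a tilted wrist, and its exact pose.

Run:
```python
from bar import *
from clip import pts
P=pts(load("scene14"),(215,265,55,45)); P=P[(P[:,2]>.008)&(P[:,2]<.03)]; P[:,0]+=.0013; P[:,1]-=.0013
q=(P[:,:2]*1000).astype(np.float32); print(len(q),cv2.minAreaRect(q))
a=np.radians(23.3); r=q@[np.cos(a),np.sin(a)]; l=q@[-np.sin(a),np.cos(a)]
for lo in range(540,640,5):
    k=(r>lo)&(r<lo+5)
    if k.sum()>3: print(lo,int(k.sum()),np.round(np.percentile(l[k],[4,96]),1),round(float(np.median(P[k,2])*1000),1))
P=pts(load("top0"),(0,0,640,260))
print("heights near")
for x in np.arange(.64,.95,.03):
    print(round(x,2),[int(1000*max([0]+list(P[(abs(P[:,0]-x)<.015)&(abs(P[:,1]-y)<.015),2]))) for y in np.arange(.20,.50,.03)])
```

```text
635 ((546.9515991210938, 234.5291290283203), (62.55934143066406, 51.57186508178711), 23.453222274780273)
560 6 [-23.9  22.8] 13.3
565 35 [-25.9  23.5] 13.9
570 35 [-24.8  23.7] 14.7
575 84 [-24.5  23.5] 14.0
580 81 [-23.8  23.3] 15.2
585 47 [-13.3  13.9] 13.8
590 52 [-14.   13.3] 13.9
595 46 [-13.8  13.1] 13.8
600 55 [-14.1  13.1] 13.8
605 45 [-13.4  13.2] 13.6
610 49 [-14.1  13. ] 13.3
615 47 [-13.9  13.6] 13.8
620 45 [-13.7  12.8] 13.2
625 8 [-13.4  11.9] 12.7
heights near
0.64 [3, 4, 15, 19, 18, 17, 48, 51, 45, 51]
0.67 [8, 19, 19, 21, 20, 14, 4, 51, 51, 50]
0.7 [17, 15, 6, 40, 74, 74, 5, 5, 4, 4]
0.73 [14, 16, 80, 94, 99, 97, 86, 120, 262, 264]
0.76 [185, 4, 97, 103, 105, 102, 97, 253, 264, 263]
0.79 [185, 40, 99, 106, 107, 105, 100, 154, 263, 259]
0.82 [185, 41, 97, 103, 105, 104, 99, 2, 3, 0]
0.85 [185, 4, 88, 100, 100, 100, 94, 6, 109, 175]
0.88 [183, 4, 5, 74, 74, 0, 0, 5, 114, 177]
0.91 [141, 142, 141, 140, 139, 140, 137, 140, 130, 140]
0.94 [146, 146, 146, 146, 146, 146, 146, 147, 146, 146]
```

```bash
python3 to2.py 0.5503 0.2366 0.008 -66.7 -38 60
```

```text
t 18.57 p [0.6149 0.265  0.1076] f [-0.08 -0.38 -0.63] grip 0.599
tgt [0.5842 0.2512 0.0553] turn [  0.1   0.  -38. ] ang 38.0 shift [ 52.3 -33.6   0.5] |d| 62
```

```bash
python3 -m inch '[[[0,0,-9],[0,0,0],0.4],[[0,0,-18],[0,-5,0],0.4],[[0,0,-27],[0,-10,0],0.4],[[0,0,-36],[0,-20,0],0.4],[[0,0,-38],[20,-30,0.5],0.4],[[0,0,-38],[45,-33.6,0.5],0.4],[[0,0,-38],[52,-33.6,0.5],0.4],[[0,0,-38],[52,-33.6,0.5],0.4]]'; python3 to2.py 0.5503 0.2366 0.008 -66.7 -38 0;  python3 - <<'E'
from bar import *
s=take("scene",15); crop(s,180,165,150,140,4,"c15s"); print(np.round(readout.get_obs()['joint_pos'],2))
E
```

```text
clock: 19.58
position: [0.5841, 0.2509, 0.0561]
ee_rot: [0.175, 0.685, -0.559, 0.433]
ft_force: [0.8, -0.0, -0.1]
grip_width: 0.598
t 19.57 p [0.5841 0.2509 0.0561] f [ 0.83 -0.04 -0.06] grip 0.598
tgt [0.5503 0.2366 0.008 ] turn [ 0.1  0.1 -0.1] ang 0.1 shift [60.5  0.6 -0.3] |d| 60
[-0.26  1.07 -0.45  0.86  0.27  1.93 -1.79]
```

View pics/c15s.png

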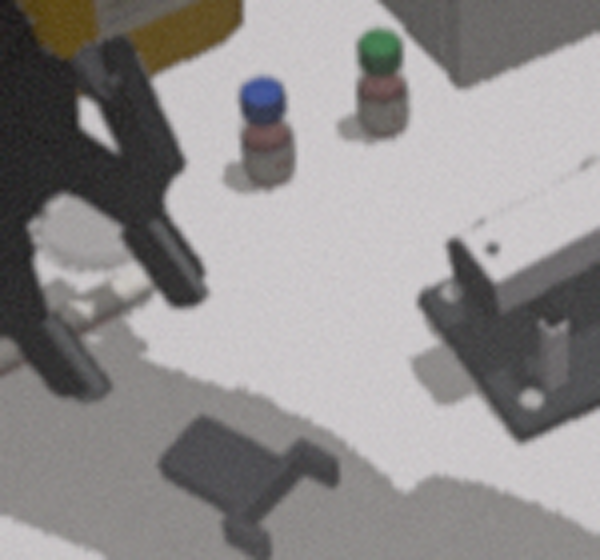

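The tilted open fingers point down and inward toward the fin, one tip at (95,390) and the other at (185,300). The wrist clears the bowl. Advancing.

```bash
python3 -m inch '[[[0,0,0],[25,0.5,0],0.4],[[0,0,0],[45,0.5,0],0.4],[[0,0,0],[56,0.5,0],0.4],[[0,0,0],[60,0.5,0],0.4],[[0,0,0],[60,0.5,0],0.4],[[0,0,0],[60,0.5,0],0.6],[[0,0,0],[60,0.5,0],0.8],[[0,0,0],[60,0.5,0],0.8],[[0,0,0],[60,0.5,0],0.8]]' 25; python3 to2.py 0.5503 0.2366 0.008 -66.7 -38 0;  python3 - <<'E'
from bar import *
s=take("scene",16); crop(s,180,165,150,140,4,"c16s"); print(np.round(readout.get_obs()['joint_pos'],2))
E
```

```text
clock: 20.75
position: [0.5515, 0.237, 0.0096]
ee_rot: [0.176, 0.685, -0.559, 0.433]
ft_force: [3.9, 1.5, 5.4]
grip_width: 0.343
t 20.75 p [0.5515 0.237  0.0096] f [3.89 1.47 5.43] grip 0.343
tgt [0.5503 0.2366 0.008 ] turn [ 0.1  0.  -0.2] ang 0.2 shift [ 2.   0.  -0.1] |d| 2
[-0.23  1.03 -0.46  1.04  0.27  1.8  -1.81]
```

View pics/c16s.png

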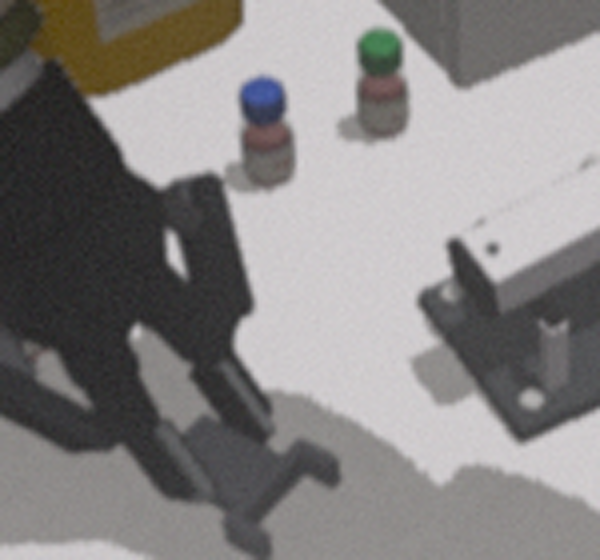

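```bash
python3 to2.py 0.5515 0.237 0.13 -66.7 -38 0; python3 to2.py 0.55 0.237 0.10 -66.7 52 0
```

```text
t 20.8 p [0.5515 0.237  0.0096] f [3.37 1.43 5.43] grip 0.341
tgt [0.5515 0.237  0.13  ] turn [ 0.1  0.  -0.2] ang 0.2 shift [-95.1 -73.8  -0.1] |d| 120
t 20.8 p [0.5515 0.237  0.0096] f [3.37 1.43 5.43] grip 0.341
tgt [0.55  0.237 0.1  ] turn [ 0.1 -0.  89.8] ang 89.8 shift [-70.6 -56.5  -0.7] |d| 90
```

```bash
python3 -m inch '[[[0,0,0],[-12,-9,0],0.8],[[0,0,0],[-45,-35,0],0.8],[[0,0,5],[-80,-62,0],0.8],[[0,0,15],[-90,-70,0],0.8],[[0,0,25],[-90,-70,0],0.8],[[0,0,35],[-90,-70,0],0.8],[[0,0,45],[-90,-70,0],0.8],[[0,0,55],[-90,-70,0],0.8],[[0,0,65],[-90,-70,0],0.8],[[0,0,75],[-85,-66,0],0.8]]'; python3 to2.py 0.55 0.237 0.10 -66.7 52 0; python3 -c "
from h import *;print(np.round(readout.get_obs()['joint_pos'],2))"
```

```text
clock: 22.05
position: [0.5516, 0.2366, 0.1191]
ee_rot: [0.558, 0.434, -0.177, 0.684]
ft_force: [2.9, -1.4, -0.5]
grip_width: 0.343
t 22.05 p [0.5516 0.2366 0.1191] f [ 2.87 -1.39 -0.46] grip 0.343
tgt [0.55  0.237 0.1  ] turn [ 0.  -0.1 14.4] ang 14.4 shift [ 14.3 -12.7  -1. ] |d| 19
[ 0.07  0.06 -0.59  2.21  0.43  0.24 -2.06]
```

```bash
python3 to2.py 0.60 0.235 0.085 -68 52 0
```

```text
t 22.05 p [0.5516 0.2366 0.1191] f [ 2.87 -1.39 -0.46] grip 0.343
tgt [0.6   0.235 0.085] turn [ 1.  -1.  14.4] ang 14.4 shift [53.8 13.9 20.7] |d| 59
```

```bash
python3 -m inch '[[[0,0,0],[25,7,10],0.8],[[0,0,5],[50,13,20],0.8],[[0.5,-0.5,10],[53.8,13.9,20.7],0.8],[[1,-1,14.4],[53.8,13.9,20.7],0.8],[[1,-1,14.4],[53.8,13.9,20.7],0.8]]'; python3 to2.py 0.60 0.235 0.039 -68 52 0
python3 - <<'E'
from bar import *
s=take("scene",17); crop(s,180,165,150,140,4,"c17s"); print(np.round(readout.get_obs()['joint_pos'],2))
E
```

```text
clock: 22.68
position: [0.6058, 0.2304, 0.1425]
ee_rot: [0.593, 0.388, -0.129, 0.693]
ft_force: [0.4, 0.2, -0.3]
grip_width: 0.344
t 22.68 p [0.6058 0.2304 0.1425] f [ 0.42  0.17 -0.27] grip 0.344
tgt [0.6   0.235 0.039] turn [ 0.2 -0.7  5.7] ang 5.7 shift [ 68.9 -77.4  -6. ] |d| 104
[-0.23  0.08 -0.23  2.22  1.    0.07 -2.6 ]
```

View pics/c17s.png

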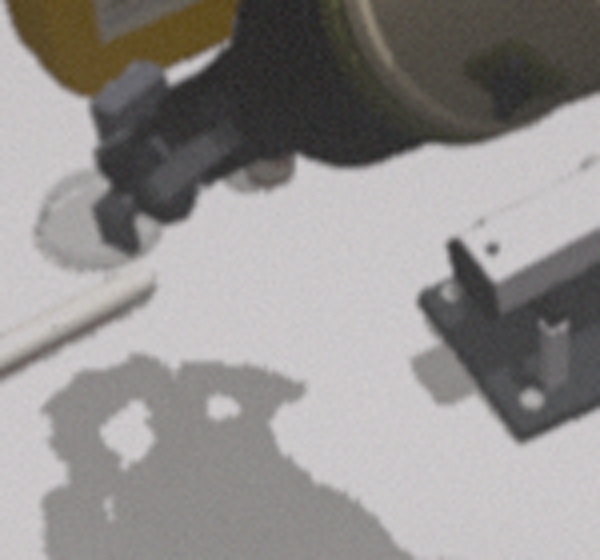

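The arm ran into its j6 and j7 limits in this direction. I'll un-tilt, then do the second half sideways instead (tool y toward +y), where the wrist has range.

```bash
python3 to2.py 0.55 0.26 0.15 -60 10 0; python3 to2.py 0.53 0.30 0.15 -10 10 0
```

```text
t 22.73 p [0.6056 0.2301 0.1415] f [-0.37  1.12 -0.36] grip 0.344
tgt [0.55 0.26 0.15] turn [ -6.8   3.3 -36.2] ang 37.0 shift [-34.5 -21.6 -49. ] |d| 64
t 22.73 p [0.6056 0.2301 0.1415] f [-0.37  1.12 -0.36] grip 0.344
tgt [0.53 0.3  0.15] turn [-51.6  27.2 -33.3] ang 67.1 shift [-36.6 -23.9 -93.6] |d| 103
```

```bash
python3 -m inch '[[[-2,1,-10],[-9,-6,-12],0.8],[[-4,2,-20],[-18,-11,-25],0.8],[[-5,3,-30],[-26,-17,-37],0.8],[[-6.8,3.3,-36],[-34,-22,-49],0.8],[[-6.8,3.3,-36],[-34,-22,-49],0.8],[[-6.8,3.3,-36],[-34,-22,-49],0.8]]'; python3 to2.py 0.53 0.30 0.15 -5 10 0; python3 -c "
from h import *;print(np.round(readout.get_obs()['joint_pos'],2))"
```

```text
clock: 23.48
position: [0.5511, 0.2603, 0.1487]
ee_rot: [0.407, 0.579, -0.298, 0.64]
ft_force: [1.0, -0.1, 0.0]
grip_width: 0.339
t 23.48 p [0.5511 0.2603 0.1487] f [ 0.99 -0.15  0.04] grip 0.339
tgt [0.53 0.3  0.15] turn [-54.2   9.5  -0.2] ang 55.1 shift [ -1.    1.7 -45. ] |d| 45
[-0.02  0.29 -0.58  1.75  0.19  0.98 -1.7 ]
```

Back in normal posture. Now yaw, then tilt sideways.

```bash
python3 -m inch '[[[-10,1.7,0],[0,0,-9],0.8],[[-20,3.5,0],[0,0,-18],0.8],[[-30,5.2,0],[0,1,-27],0.8],[[-40,7,0],[0,1,-36],0.8],[[-50,8.7,0],[-1,1.7,-45],0.8],[[-54.2,9.5,0],[-1,1.7,-45],0.8],[[-54.2,9.5,0],[-1,1.7,-45],0.8]]'; python3 to2.py 0.53 0.30 0.12 -5 52 0; python3 -c "
from h import *;print(np.round(readout.get_obs()['joint_pos'],2))"
```

```text
clock: 24.35
position: [0.5295, 0.2995, 0.1492]
ee_rot: [0.094, 0.7, 0.031, 0.707]
ft_force: [-0.1, -0.1, -0.2]
grip_width: 0.341
t 24.35 p [0.5295 0.2995 0.1492] f [-0.13 -0.15 -0.17] grip 0.341
tgt [0.53 0.3  0.12] turn [-0.1  0.2 41.8] ang 41.8 shift [28.8 -4.6  0.4] |d| 29
[ 0.12  0.39 -0.77  1.67  0.15  1.07 -0.75]
```

```bash
python3 -m inch '[[[0,0,10],[5,0,0],0.8],[[0,0,20],[10,-1,0],0.8],[[0,0,30],[18,-3,0],0.8],[[0,0,40],[25,-4,0],0.8],[[0,0,41.8],[28.8,-4.6,0.4],0.8],[[0,0,41.8],[28.8,-4.6,0.4],0.8]]'; python3 to2.py 0.53 0.30 0.040 -5 52 0
python3 - <<'E'
from bar import *
s=take("scene",18); crop(s,120,185,170,150,4,"c18s"); print(np.round(readout.get_obs()['joint_pos'],2))
E
```

```text
clock: 25.1
position: [0.5294, 0.3004, 0.1196]
ee_rot: [0.338, 0.621, 0.28, 0.649]
ft_force: [-0.3, -0.7, 0.4]
grip_width: 0.336
t 25.1 p [0.5294 0.3004 0.1196] f [-0.34 -0.73  0.44] grip 0.336
tgt [0.53 0.3  0.04] turn [-0.1  0.1  0.2] ang 0.2 shift [ 48.9 -62.8   0.7] |d| 80
[ 0.77  0.65 -1.1   1.95 -0.5   0.65  0.12]
```

View pics/c18s.png

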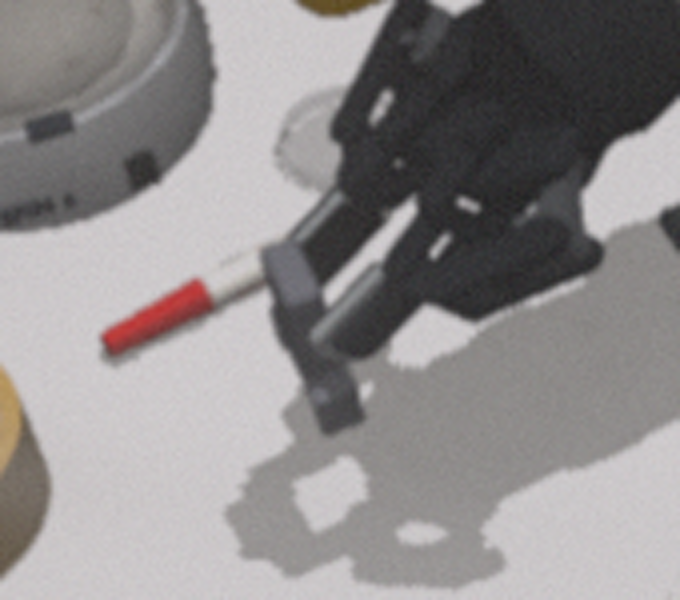

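The sideways tilt works: the clip hangs upright, feet at about (340,425), fin up at (290,255). Lowering to the bench.

```bash
python3 -m inch '[[[0,0,0],[20,-26,0],0.8],[[0,0,0],[37,-48,0],0.8],[[0,0,0],[46,-59,0.5],0.8],[[0,0,0],[48.9,-62.8,0.7],0.8],[[0,0,0],[48.9,-62.8,0.7],0.8]]'; python3 to2.py 0.53 0.30 0.037 -5 52 0
python3 - <<'E'
from bar import *
s=take("scene",19); crop(s,120,205,170,150,4,"c19s"); print(np.round(readout.get_obs()['joint_pos'],2))
E
```

```text
clock: 25.78
position: [0.5306, 0.3014, 0.0417]
ee_rot: [0.336, 0.621, 0.281, 0.65]
ft_force: [-0.0, -1.1, 0.1]
grip_width: 0.339
t 25.77 p [0.5306 0.3014 0.0417] f [-0.01 -1.05  0.11] grip 0.339
tgt [0.53  0.3   0.037] turn [0.1 0.1 0.2] ang 0.3 shift [ 1.8 -4.6 -0.5] |d| 5
[ 0.7   0.81 -1.02  1.96 -0.45  0.54  0.21]
```

View pics/c19s.png

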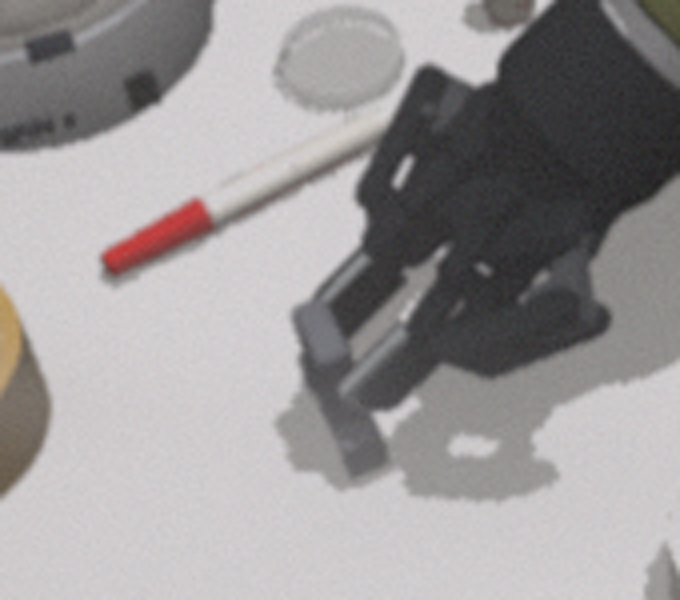

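```bash
python3 -m inch '[[[0,0,0],[1.5,-2,0],0.8],[[0,0,0],[2.3,-3,0],0.8],[[0,0,0],[2.3,-3,0],0.8]]'; python3 -m inch '[[[0,0,0],[0.6,-0.8,0],0.8],[[0,0,0],[0.6,-0.8,0],0.8]]'
```

```text
clock: 26.2
position: [0.5308, 0.3011, 0.0381]
ee_rot: [0.336, 0.621, 0.281, 0.65]
ft_force: [1.0, 0.2, -0.5]
grip_width: 0.339
clock: 26.45
position: [0.5308, 0.301, 0.037]
ee_rot: [0.336, 0.621, 0.281, 0.65]
ft_force: [-0.1, 0.4, -0.8]
grip_width: 0.339
```

```bash
python3 -m inch '[[[0,0,0],[0.6,-0.8,0],0.8],[[0,0,0],[0.6,-0.8,0],0.8]]';python3 -m inch '[[[0,0,0],[0.6,-0.8,0],0.8],[[0,0,0],[0.6,-0.8,0],0.8]]'
```

```text
clock: 26.7
position: [0.5307, 0.301, 0.036]
ee_rot: [0.336, 0.621, 0.281, 0.65]
ft_force: [-0.3, 0.3, 0.2]
grip_width: 0.339
clock: 26.95
position: [0.5309, 0.3013, 0.0355]
ee_rot: [0.336, 0.621, 0.281, 0.65]
ft_force: [-0.9, -1.6, 4.8]
grip_width: 0.341
```

```bash
python3 -m inch '[[[0,0,0],[-0.3,0.3,0],0.6],[[0,0,0],[-0.3,0.3,0],0.5],[[0,0,0],[-0.3,0.3,0],0.4],[[0,0,0],[-0.3,0.3,0],0.4],[[0,0,0],[-10,0,0],0.4],[[0,0,0],[-30,0,0],0.4],[[0,0,0],[-70,0,0],0.4],[[0,0,-8],[-100,30,0],0.4],[[0,0,-16],[-110,50,0],0.4],[[0,0,-16],[-110,50,0],0.4]]'; python3 to2.py 0.53 0.30 0.12 -5 0 0
python3 - <<'E'
from bar import *
from clip import pts
s=take("scene",20); crop(s,120,205,170,150,4,"c20s"); print(np.round(readout.get_obs()['joint_pos'],2))
P=pts(s,(185,265,45,65)); P[:,0]+=.0013; P[:,1]-=.0013
for lo,hi in ((.05,.075),(.012,.03)):
    q=P[(P[:,2]>lo)&(P[:,2]<hi)]
    if len(q)>5: print(lo,len(q),cv2.minAreaRect((q[:,:2]*1000).astype(np.float32)),np.round(np.percentile(q[:,2],[5,50,95]),4))
E
```

```text
clock: 28.2
position: [0.5266, 0.2488, 0.1472]
ee_rot: [0.243, 0.66, 0.19, 0.685]
ft_force: [-0.1, 0.1, -0.7]
grip_width: 0.597
t 28.2 p [0.5266 0.2488 0.1472] f [-0.13  0.07 -0.7 ] grip 0.597
tgt [0.53 0.3  0.12] turn [  0.4   0.6 -35.7] ang 35.7 shift [52.  25.8 -1.2] |d| 58
[ 0.68  0.4  -0.99  1.89 -0.35  0.83 -0.11]
0.05 203 ((531.1441040039062, 300.8562316894531), (14.312867164611816, 32.465782165527344), 86.14391326904297) [0.0516 0.0603 0.0627]
0.012 167 ((530.2669067382812, 300.8932800292969), (16.520206451416016, 50.980247497558594), 84.51701354980469) [0.014  0.0193 0.0279]
```

View pics/c20s.png

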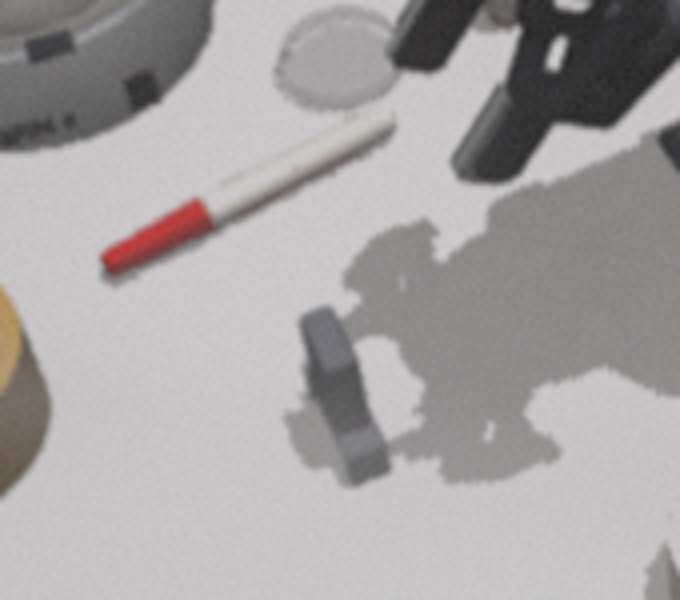

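The clip is standing upright on the bench again (fin top at crop (320,325), foot at (365,475)). Its measured centre is (0.5305, 0.301). Regrasping vertically.

```bash
python3 to2.py 0.5305 0.3009 0.13 -5 0 0; python3 -m inch '[[[0,0,-9],[-10,5,0],0.3],[[0,0,-18],[0,10,0],0.3],[[0,0,-27],[20,15,-1],0.3],[[0,0,-35.7],[40,20,-1],0.3],[[0.4,0.6,-35.7],[44,32,-1],0.3],[[0.4,0.6,-35.7],[44,32,-1],0.3]]'; python3 to2.py 0.5305 0.3009 0.027 -5 0 0
```

```text
t 28.25 p [0.5259 0.247  0.1446] f [-0.82 -1.24 -1.09] grip 0.601
tgt [0.5305 0.3009 0.13  ] turn [  0.3   0.4 -35.8] ang 35.8 shift [43.5 35.4 -0.1] |d| 56
clock: 29.0
position: [0.5292, 0.2981, 0.126]
ee_rot: [0.032, 0.709, -0.03, 0.704]
ft_force: [-0.4, -1.2, -0.2]
grip_width: 0.701
t 29.0 p [0.5292 0.2981 0.126 ] f [-0.39 -1.24 -0.21] grip 0.701
tgt [0.5305 0.3009 0.027 ] turn [-0.  -0.4 -0.1] ang 0.4 shift [99.   2.7  1.8] |d| 99
```

```bash
python3 -m inch '[[[0,-0.4,0],[20,2.7,1.8],0.3],[[0,-0.4,0],[60,2.7,1.8],0.3],[[0,-0.4,0],[88,2.7,1.8],0.3],[[0,-0.4,0],[97,2.7,1.8],0.3],[[0,-0.4,0],[98,2.7,1.8],0.3],[[0,-0.4,0],[98,2.7,1.8],0.6],[[0,-0.4,0],[98,2.7,1.8],0.8],[[0,-0.4,0],[98,2.7,1.8],0.8],[[0,-0.4,0],[98,2.7,1.8],0.8]]' 25; python3 to2.py 0.5305 0.3009 0.13 -5 0 0
python3 - <<'E'
from bar import *
s=take("scene",21); crop(s,120,205,170,150,4,"c21s")
E
```

```text
clock: 30.12
position: [0.5312, 0.3012, 0.0292]
ee_rot: [0.032, 0.706, -0.03, 0.707]
ft_force: [0.5, -0.7, 6.8]
grip_width: 0.348
t 30.12 p [0.5312 0.3012 0.0292] f [ 0.46 -0.71  6.81] grip 0.348
tgt [0.5305 0.3009 0.13  ] turn [-0.   0.1 -0.1] ang 0.2 shift [-1.008e+02 -1.000e-01 -5.000e-01] |d| 101
```

View pics/c21s.png

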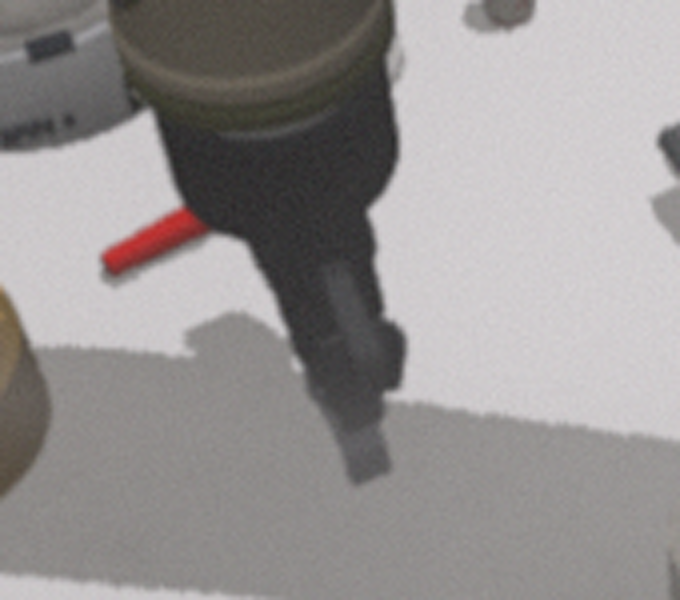

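```bash
python3 -m inch '[[[0,0,0],[-10,0,0],0.8],[[0,0,0],[-50,0,0],0.8],[[0,0,0],[-100,0,0],0.8],[[0,0,0],[-135,0,0],0.8],[[0,0,0],[-135,0,0],0.8]]'; python3 to2.py 0.5443 0.0532 0.0967 -2.7 -8.6 50
```

```text
clock: 30.8
position: [0.5322, 0.3022, 0.168]
ee_rot: [0.033, 0.704, -0.029, 0.709]
ft_force: [-0.0, 0.1, -0.3]
grip_width: 0.347
t 30.8 p [0.5322 0.3022 0.168 ] f [-0.03  0.13 -0.32] grip 0.347
tgt [0.5447 0.0607 0.1461] turn [-2.4  0.2 -8.9] ang 9.2 shift [  20.8 -239.6   33.5] |d| 243
```

```bash
python3 -m inch '[[[0,0,0],[-5,-55,8],0.8],[[0,0,0],[-5,-110,15],0.8],[[-1,0,-3],[0,-165,23],0.8],[[-2,0,-6],[8,-215,30],0.8],[[-2.4,0.2,-8.9],[16,-238,33],0.8],[[-2.4,0.2,-8.9],[20.8,-239.6,33.5],0.8],[[-2.4,0.2,-8.9],[20.8,-239.6,33.5],0.8]]'; python3 to2.py 0.5443 0.0532 0.0967 -2.7 -8.6 0
python3 - <<'E'
from bar import *
s=take("scene",22); crop(s,275,110,160,140,5,"c22s")
E
```

```text
clock: 31.68
position: [0.5442, 0.0618, 0.1456]
ee_rot: [-0.037, 0.707, -0.068, 0.703]
ft_force: [-0.0, -0.1, -0.6]
grip_width: 0.349
t 31.68 p [0.5442 0.0618 0.1456] f [-0.   -0.1  -0.55] grip 0.349
tgt [0.5443 0.0532 0.0967] turn [ 0.1 -0.1 -0.1] ang 0.2 shift [49.6 -1.3  0.6] |d| 50
```

View pics/c22s.png

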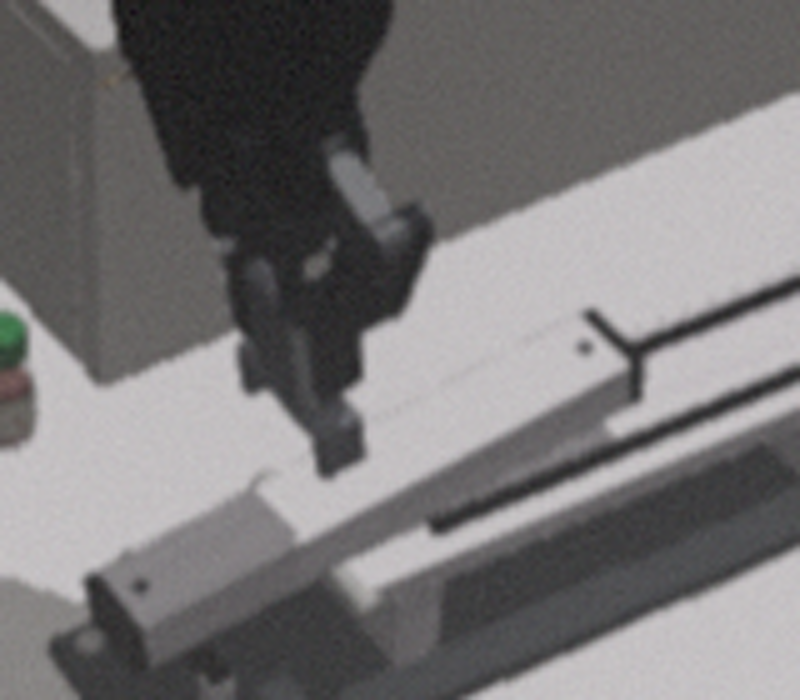

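The clip's lower edge, at (320,475) to (362,458), is now parallel to the bar's slope. Lowering.

```bash
python3 -m inch '[[[0,0,0],[15,-1.3,0.4],0.8],[[0,0,0],[30,-1.3,0.4],0.8],[[0,0,0],[40,-1.3,0.4],0.8],[[0,0,0],[45,-1.3,0.4],0.8],[[0,0,0],[46.5,-1.3,0.4],0.8],[[0,0,0],[46.5,-1.3,0.4],0.8]]'; python3 to2.py 0.5443 0.0532 0.0967 -2.7 -8.6 0
python3 - <<'E'
from bar import *
s=take("scene",23); crop(s,275,110,160,140,5,"c23s")
E
```

```text
clock: 32.48
position: [0.5446, 0.054, 0.1005]
ee_rot: [-0.037, 0.706, -0.068, 0.704]
ft_force: [-0.6, 0.1, 0.3]
grip_width: 0.345
t 32.48 p [0.5446 0.054  0.1005] f [-0.63  0.12  0.29] grip 0.345
tgt [0.5443 0.0532 0.0967] turn [ 0.1 -0.  -0.1] ang 0.2 shift [ 3.9 -0.2 -0.3] |d| 4
```

View pics/c23s.png

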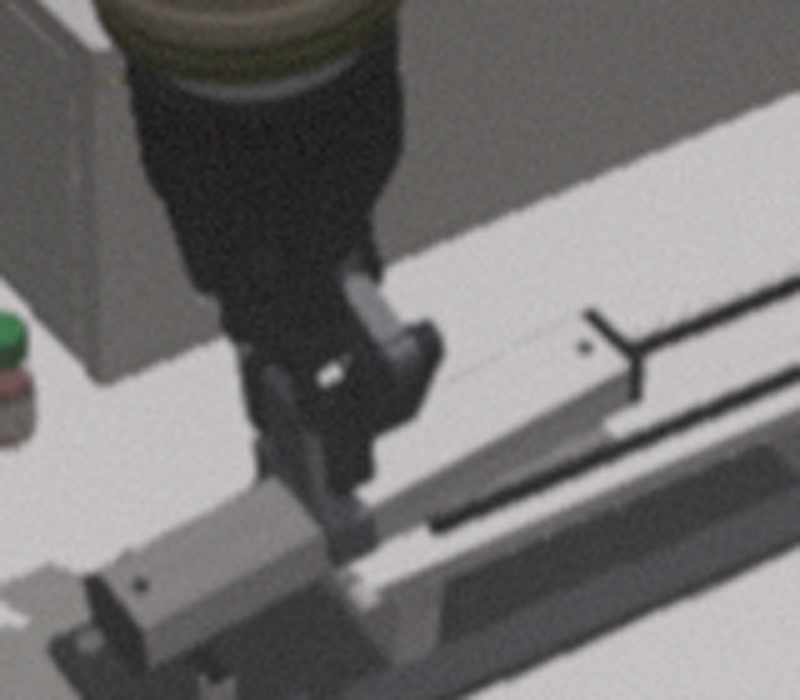

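The legs are astride the bar (near leg at (350,535)). Small steps down until contact.

```bash
python3 -m inch '[[[0,0,0],[2,0,0],0.8],[[0,0,0],[2.6,0,0],0.8],[[0,0,0],[2.6,0,0],0.8]]'; python3 -m inch '[[[0,0,0],[0.8,0,0],0.8],[[0,0,0],[0.8,0,0],0.8]]'
```

```text
clock: 32.9
position: [0.5446, 0.0536, 0.098]
ee_rot: [-0.037, 0.706, -0.068, 0.704]
ft_force: [0.7, 0.6, -0.2]
grip_width: 0.346
clock: 33.15
position: [0.5446, 0.0534, 0.0972]
ee_rot: [-0.037, 0.706, -0.068, 0.704]
ft_force: [0.2, -0.4, 0.2]
grip_width: 0.346
```

```bash
python3 -m inch '[[[0,0,0],[0.7,0,0],0.8],[[0,0,0],[0.7,0,0],0.8]]'
```

```text
clock: 33.4
position: [0.5447, 0.0534, 0.0968]
ee_rot: [-0.037, 0.706, -0.068, 0.704]
ft_force: [-1.7, 0.2, 2.8]
grip_width: 0.351
```

Contact at about 3 N, at the predicted height. Opening gently, then checking before any withdrawal.

```bash
python3 -m inch '[[[0,0,0],[0,0,0],0.66],[[0,0,0],[0,0,0],0.64],[[0,0,0],[0,0,0],0.61],[[0,0,0],[0,0,0],0.57],[[0,0,0],[0,0,0],0.5],[[0,0,0],[0,0,0],0.42],[[0,0,0],[0,0,0],0.42]]'
python3 - <<'E'
from bar import *
s=take("scene",24); crop(s,275,110,160,140,5,"c24s")
E
```

```text
clock: 34.28
position: [0.5447, 0.0534, 0.0968]
ee_rot: [-0.037, 0.706, -0.068, 0.704]
ft_force: [0.7, -0.0, 0.1]
grip_width: 0.579
```

View pics/c24s.png

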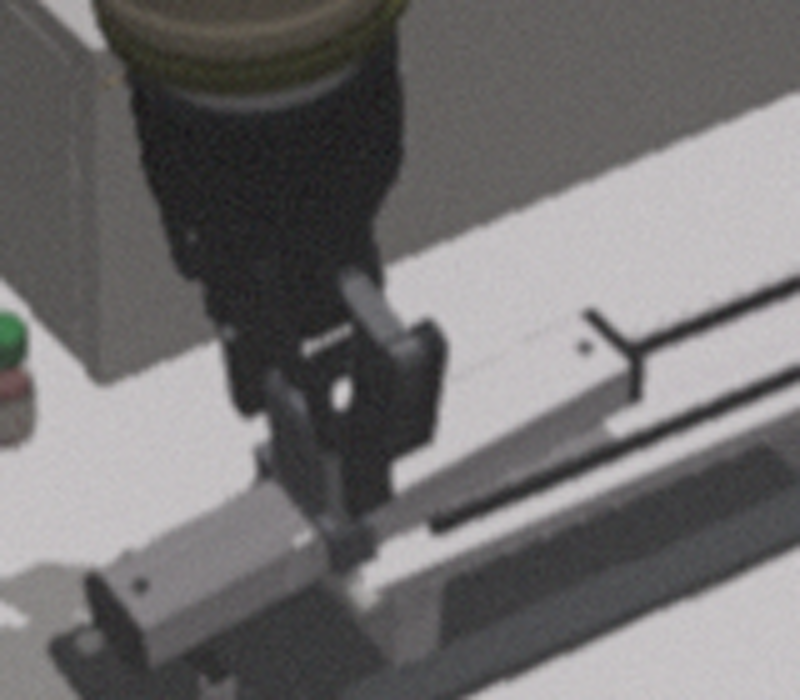

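The clip stands upright, with fin face (300,430) and near leg (350,545) in place and fingers clear on both sides. Withdrawing straight back along the tool axis.

```bash
python3 -m inch '[[[0,0,0],[-4,0,0],0.42],[[0,0,0],[-12,0,0],0.42],[[0,0,0],[-25,0,0],0.42],[[0,0,0],[-45,0,0],0.42],[[0,0,0],[-75,0,0],0.42],[[0,0,0],[-115,0,0],0.42],[[0,0,0],[-125,-50,0],0.42],[[0,0,0],[-125,-110,0],0.42],[[0,0,0],[-125,-170,0],0.42],[[0,0,0],[-125,-230,0],0.42]]'
python3 - <<'E'
from bar import *
from clip import pts
s=take("scene",25); t=take("top",25); crop(s,275,110,160,140,5,"c25s"); crop(t,310,195,150,90,5,"c25t")
for n,c,box in (("scene",s,(310,165,60,70)),("top",t,(315,220,75,45))):
    P=pts(c,box); d=P[:,:2]-EDGE[n]; cs,sn=np.cos(YAW),np.sin(YAW); X=d@[cs,sn]*1000; Y=d@[-sn,cs]*1000; Z=P[:,2]*1000+(1.3 if n=="scene" else -1.2)
    m=(Z>112)&(Z<140)&(abs(X)<60); print(n,m.sum(),cv2.minAreaRect(np.stack([X[m],Y[m]],1).astype(np.float32)),np.round(np.percentile(Z[m],[5,50,95]),1))
    m=(Z>118)&(Z<140)&(abs(X)<60); print(" top face",cv2.minAreaRect(np.stack([X[m],Y[m]],1).astype(np.float32)))
b=slope("scene",s); print([(x,z) for x,z,_ in b])
E
```

```text
clock: 35.58
position: [0.5352, -0.1568, 0.2566]
ee_rot: [-0.037, 0.706, -0.068, 0.704]
ft_force: [0.4, -0.2, 0.3]
grip_width: 0.582
scene 224 ((10.482933044433594, -0.6494503021240234), (14.461748123168945, 32.218841552734375), 3.157609701156616) [113.7 127.5 130.8]
 top face ((10.482933044433594, -0.6494503021240234), (14.461748123168945, 32.218841552734375), 3.157609701156616)
top 143 ((9.323623657226562, -0.352447509765625), (15.061651229858398, 29.61042022705078), 0.27784639596939087) [119.8 128.4 131.2]
 top face ((10.639911651611328, -0.34174442291259766), (12.687366485595703, 29.575153350830078), 1.56296706199646)
[(-115, 96.0), (-105, 95.9), (-95, 94.2), (-85, 92.2), (-75, 90.5), (-65, 88.0), (-55, 87.7), (-45, 86.9), (-35, 85.7), (-25, 84.2), (-15, 83.2), (-5, 84.2), (5, 85.8), (15, 80.9), (25, 76.9), (35, 75.4), (45, 74.0), (55, 72.4), (65, 71.2), (75, 69.8), (85, 68.0)]
```

View pics/c25s.png

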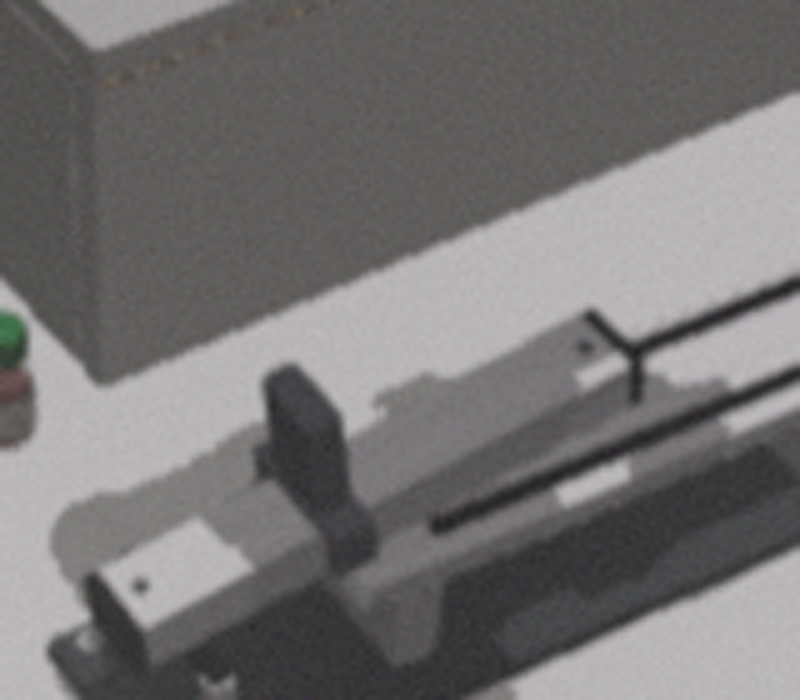

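View pics/c25t.png

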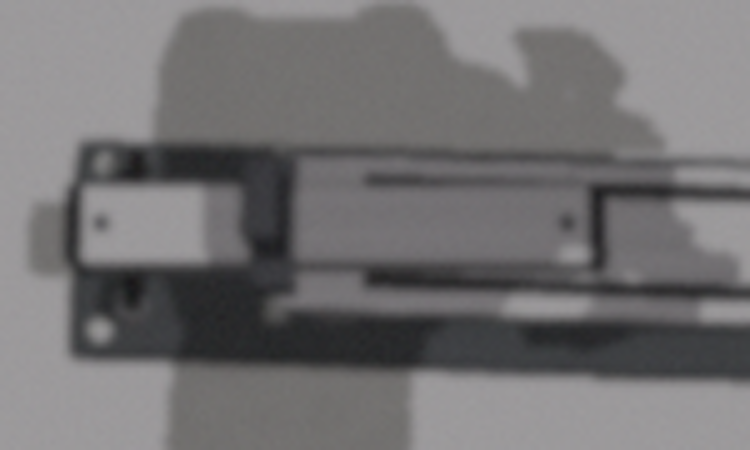

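The clip stands astride the bar. Both cameras put the fin top at x≈10.5, z≈129, which gives feet at x≈+1, y≈−0.5 and about 8 mm above the edge. Next a short wait to confirm it is at rest, and a bystander check.

```bash
python3 -m inch '[[[0,0,0],[-20,-30,0],0.42],[[0,0,0],[-20,-30,0],0.42],[[0,0,0],[-20,-30,0],0.42],[[0,0,0],[-20,-30,0],0.42],[[0,0,0],[-20,-30,0],0.42],[[0,0,0],[-20,-30,0],0.42]]'
python3 - <<'E'
from bar import *
from clip import pts
s=take("scene",26); t=take("top",26)
P=pts(s,(310,165,60,70)); d=P[:,:2]-EDGE["scene"]; cs,sn=np.cos(YAW),np.sin(YAW); X=d@[cs,sn]*1000; Y=d@[-sn,cs]*1000; Z=P[:,2]*1000+1.3
m=(Z>112)&(abs(X)<60); print(cv2.minAreaRect(np.stack([X[m],Y[m]],1).astype(np.float32)))
print([(x,z) for x,z,_ in slope("scene",s)][::3])
for k in ("top0","top26"):
    for n,box,z0 in (("roll",(262,302,46,46),.036),("vialb",(305,155,25,30),.052),("viala",(335,155,25,30),.052),("dish",(262,155,36,34),.01)):
        P=pts(load(k),box); q=P[P[:,2]>z0*.6]; print(k,n,np.round(q.mean(0),3))
E
```

```text
clock: 36.42
position: [0.5328, -0.1893, 0.2808]
ee_rot: [-0.034, 0.706, -0.073, 0.704]
ft_force: [0.6, -0.3, -0.3]
grip_width: 0.582
((10.364299774169922, -0.4481382369995117), (13.91861343383789, 31.42245864868164), 2.12473726272583)
[(-115, 96.4), (-85, 92.5), (-55, 87.4), (-25, 84.3), (5, 85.7), (35, 75.9), (65, 71.3)]
top0 roll [0.391 0.205 0.037]
top0 vialb [0.697 0.138 0.047]
top0 viala [0.697 0.078 0.047]
top0 dish [0.706 0.218 0.011]
top26 roll [0.391 0.205 0.037]
top26 vialb [0.698 0.138 0.047]
top26 viala [0.697 0.078 0.047]
top26 dish [0.707 0.219 0.011]
```

All steady and the bystanders are unmoved. Handing in.

```bash
python3 -c "
from workcell import manip; print(manip.hand_in())"
```

```text
the job is handed in; nothing more can be done
None
```

I slid the bar out until it tipped onto the catch by itself, set the clip upright astride it over the edge, and handed the job in at about 36 s of the 67 s allowed. No verdict is reported, so what follows is from my own checks.

**First placement failed:** I released the clip vertical on the sloped bar and it toppled forward onto it. I lifted it off without moving the bar, stood it up again on the bench and regrasped it. I then placed it tilted about 8.6° to match the slope. During the recovery, one tilt ran the wrist to its joint limits, so I backed out and tilted the other way.

**Last checks:**

| Item | Measured |
|---|---|
| Bar slope | about 0.15 rad, resting on the catch and steady |
| Bar past its balance point | at most about 8 mm, estimated from the push steps |
| Clip centre along the bar | about +1 mm from the edge line |
| Clip centre across the bar | about −0.5 mm from the middle |
| Clip feet above the edge | about 8 mm |
| Clip squareness | within 3° |
| Label roll, vials, dish | within 1 mm of where they started |
| Robot | clear of everything |

- **Not measured:** I could not read the force on the catch. It should be about 0.7 N at most, going by how far past balance the bar is.
- **Disagreement:** the two cameras differed by 2 to 3 mm in position, so I aimed at their average. Both agree on where the clip sits relative to the edge.

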